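Build up the keyed cam stack of a bell automaton and lock it with the quick-release collar

ROBOT

A 6-joint arm with a two-finger parallel gripper is mounted at the origin on the work surface. World frame = base frame: x ahead of the robot, y to its left, z up, the work surface at z = 0. Lengths are in mm, angles in rad, forces in N, time in s.
With the tool pointing down it reaches from about 275 to 1000 mm from the base axis. Payload 8.4 kg.
Tool frame: the origin (TCP) lies between the finger pads; the fingertips stand 22 mm ahead of it and the grasp point (between the pads) lies 3 mm ahead of it (r.nose_length is the z of the fingertips in the tool frame, in mm); z points along the fingers, y is the line along which they close (so a half turn about z gives the same grasp; the last joint's range is limited). The gripper opens to 85 mm and grips with 20 to 120 N. Pads are 22 mm wide; open, the fingers measure 114 mm over their backs; the gripper's body (76 mm by 85 mm) begins 54 mm behind the grasp point. The pads swing forward as they close: fully open they stand 13 mm farther back than shut.
Start: joints at [-1.211, 0.353, 1.633, -0, 1.155, -0.002], TCP at [221.223, -584.541, 253.281] pointing down, gripper open.
Joint ranges: [-2.63, 2.63], [-0.92, 2.1], [0.06, 2.66], [-1.3, 4.44], [0, 2.69], [-3.02, 3.02]. Speed limits (rad/s): [2.22, 2.22, 2.79, 3.14, 3.14, 3.14].

INTERFACE

Orientations are given as [roll, pitch, yaw] about the fixed x, y, z axes, in that order (R = Rz(yaw) Ry(pitch) Rx(roll)).
In Python, from rig import r, viewer, ticket, readout gives the robot as it stands (r), with the cameras (viewer), the job (ticket) and the readings (readout).
- The arm moves only by the shell command python3 steer.py 'ROWS' [FORCE]. ROWS is rows parted by semicolons, their numbers by spaces, 1 to 5 of them, each of 7 numbers: a rotation vector rx, ry, rz in rad, then dx, dy, dz in mm, then the opening from 0.0 (shut) to 1.0 (fully open); each row shifts and turns the commanded pose from where the row before left it, along the tool's axes as they then stand; what a row does not reach is not made up. A row lasts 1/12 s, in which the tool goes at most 41.7 mm and 0.125 rad, less where a joint would pass 70% of its speed; a pose out of reach is approached as far as the arm can. The fingers move at their own pace and stop on an object; FORCE is the grip in N (left out, the last holds). Time passes only in rows, so rows that do not move let the fingers close. It prints the time, the measured TCP pose, the force, the opening and the grip force at its end.
- readout.sense(): the state, without advancing time (a new reading comes with each control period).
- viewer.grab_frame(name): name is "scene" or "top"; returns the picture (420x560x3 uint8, red, green, blue); there is no depth.
- viewer.camera_params(name): a dict with "fx", "fy", "cx", "cy" (pixels), "rvec" (rotation vector, rad) and "tvec" (3), from world to camera coordinates, as OpenCV has them. Camera axes: x right, y down, z forward; pixel columns grow to the right and rows downward; lengths in mm; the calibration is good to about 2 mm. A picture is of the moment at which its call begins. camera_params takes no time and is no camera call.
- ticket.sign_off(): hands the job in; it is judged then, once.
The state is a dict: "clock": time; "qpos": joint angles; "qvel": joint speeds; "joint_efforts": joint torques, N m; "eef_pos": TCP position; "tcp_rot": TCP orientation; "contact_force": force on the tool from outside, world axes, zero at the start; "wrist_torque": the same for the moment, N m; "opening": opening from 0.0 (shut) to 1.0 (fully open); "grasp_force": force on a finger pad.
Only numpy, scipy, OpenCV 4.12 (cv2) and the standard library are available. Lean on these libraries where they do the work, as an engineer would, in place of code of your own. Each camera call takes 0.05 s, during which the arm holds its last target. There are 200 camera calls.

TASK

Build up the cam stack on the upright shaft of the bell drive box: first the large snail cam, then the small four-toothed cam on top of it, then the quick-release collar on top of both, each as it lies (hubs up), turned until the flat in its D-shaped bore meets the flat of the shaft, and lowered until it is fully home. Put the collar on with its lever open, and then swing the lever round until it snaps past centre and lies shut against the collar. Leave the mallet, the jar, the table bell and the pinned wooden block where they are.

Things in the scene. Friction and masses are not known exactly. Their poses are not given: they have to be found in the camera images.
- drive: Drive box of a bell automaton, fixed: dark wooden case 145 (x) x 215 (y) x 50 mm, aluminium top. Origin: centre of underside; x, y along the case. On top, two brass gongs 40 mm across (centres x = +40, y = +-82 mm, tops 82 mm above the bench) and two parked hammers (tops 70 mm above the bench, over 80 mm from the shaft). Yaw within 0.45 rad of the world's.
- shaft_tip (a point): Centre of the top of the upright steel D-shaft, 110 mm above the bench, on the box origin's z axis; axes as the box. Shaft 20 mm in diameter, one flat 5 mm from its axis facing the box's own -x (robot's side). Its top 3 mm taper to 15 mm.
- flange_top (a point): Where the first cam sits: top centre of the round steel flange, 44 mm across, at the foot of the shaft, 56 mm above the bench and 54 mm below the shaft's top.
- snail_cam: Large brass snail cam, hub up: spiral plate 6 mm thick, radius 27 to 42 mm with one step; round hub 40 mm across, top 18 mm above the underside. Origin: bore axis at the underside. Through D-bore 21.6 mm across, flat 5.8 mm from the axis on the cam's own -x side (short dark line), foot chamfered 1.5 mm: fits with its x axis along the box's, to 0.1 rad. 0.26-0.38 kg. Home: origin at z = 56 mm.
- toothed_cam: Small brass cam, hub up: plate 6 mm thick with four ratchet teeth, radius 23.5 to 31 mm. Hub (40 mm across, top 18 mm above the underside), D-bore with its flat on the own -x side, and origin (bore axis at the underside) are as on the snail cam. 0.16-0.24 kg. Home on the snail cam: origin 74 mm above the bench.
- collar: Steel quick-release collar lying flat: ring 40 mm across, 14 mm high, D-bore as in the cams (flat on its own -x side). Clamp ears and bolt on its +x side: x = 18 to 35, y = -12 to 13 mm. Origin: bore axis at the underside. Gripped across its own y axis (y = -20 and 20 mm) fingers clear ears and open lever. 0.19 kg. Home on the toothed cam: origin 92 mm above the bench.
- lever_pivot (a point): Upright axis of the collar's cam lever, in the collar's frame at x = 27, y = 22.5 mm, 7 mm above its underside (half the height of the ring). The lever's round cam head about it reaches at most 9 mm from it.
- lever (a joint): Angle of the lever (rad): 0 open, 2.0 shut, growing anticlockwise seen from above; starts at 0. At 0 the bar points from the pivot 60 degrees from the collar's +x towards its +y, outwards; at 2.0 it lies back along the ring's +y side. It resists with up to about 2 N at the tip until past centre, at about 1.4; from there it springs to its stop at 2.0 by itself and stays.
- lever_tip (a point): Near the free end of the lever bar, mid-height: 50 mm from the pivot, turning about it with the lever. Bar 5 mm wide, 9 mm high (4.5 mm above and below this point), ends 5 mm beyond, slightly bowed: 4 to 5 mm to the clockwise (outer) side of the line through the pivot at its angle. With the lever at 0 the point is at x = 55, y = 64 mm in the collar's frame; at 2.0 at about x = -22, y = 31 mm.
- mallet: Bystander: small hammer with brass head and wooden handle, 220 mm, lying on the bench beyond the box. Leave it where it is.
- pin_jar: Bystander: closed jar of pins, 52 mm across, 70 mm high; origin at its underside. Leave it where it is.
- table_bell: Bystander: brass table bell with handle, 60 mm across, 82 mm high; origin at its underside. Leave it where it is.
- pinned_block: Bystander: light wooden block 70 x 160 x 30 mm with brass pins in its top; origin at its underside. Leave it where it is.

How it is judged:
By the outcome, as a careful person would: the job done as asked, in the order asked, and still so for the second after the job is handed in, with the robot touching nothing.
It also fails if it takes over 72 s, if anything falls off the work surface, if the arm or the gripper's body presses on something with over 40 N, if the wrist force passes 120 N, or if a joint passes its speed limit or range.

## Working session

There is one attempt and no reset: what is moved stays moved. The work goes in short steps, Python scripts to look and compute and a shell command to move; the robot and the scene stay as the last step left them, time stands still between calls to the robot, and variables do not carry over. Pictures are saved under pics/ and viewed, at most 10 in all, crops included, and the job is handed in when it is done.

```bash
ls; mkdir -p pics; python3 - <<'E'
from rig import r, viewer, ticket, readout
import cv2
for n in("scene","top"):
    p=viewer.camera_params(n);print(n,p)
    cv2.imwrite(f"pics/{n}0.png",cv2.cvtColor(viewer.grab_frame(n),cv2.COLOR_RGB2BGR))
print(readout.sense(),r.nose_length)
E
```

```text
pics
rig.py
steer.py
scene {'fx': 463.5153188300682, 'fy': 463.5153188300682, 'cx': 283.43627376030474, 'cy': 212.0551451544741, 'rvec': array([ 2.39197647,  1.17814707, -0.29858561]), 'tvec': array([-376.22790251, -334.59513698, 1656.05108806])}
top {'fx': 419.32488839455783, 'fy': 419.32488839455783, 'cx': 271.36526802116003, 'cy': 206.30584150675918, 'rvec': array([ 2.1623747 , -2.17749827,  0.08273886]), 'tvec': array([  20.17275676,  581.26460602, 1283.14892456])}
{'clock': 0.1, 'qpos': array([-1.21136974e+00,  3.53558591e-01,  1.63404320e+00, -5.17874367e-06,
        1.15522324e+00, -2.41632769e-03]), 'qvel': array([-0.00013584, -0.00291499, -0.00153462,  0.00023022,  0.00015845,
        0.00033757]), 'joint_efforts': array([-1.31556459e-03, -6.06361628e+01, -3.42825079e+01, -7.78494905e-05,
        4.02486854e-03, -4.23975052e-06]), 'eef_pos': array([ 221.09835199, -584.16115232,  252.65651324]), 'tcp_rot': array([-3.14036027e+00,  1.75753209e-06,  3.61845005e-01]), 'contact_force': array([-0.73402377,  0.92389053, -0.49631045]), 'wrist_torque': array([ 0.09834916, -0.03166504, -0.01689047]), 'grasp_force': 0.0, 'opening': 1.0021533170086123} 22.0
```

View pics/scene0.png

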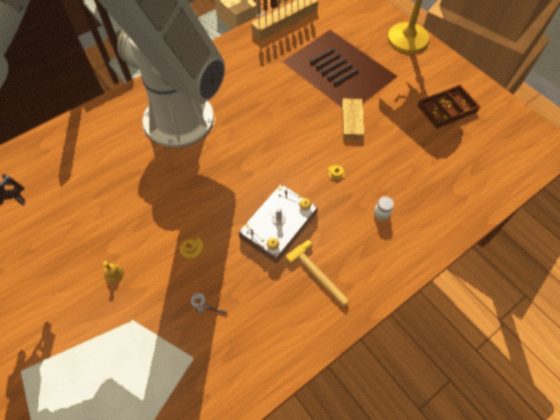

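View pics/top0.png

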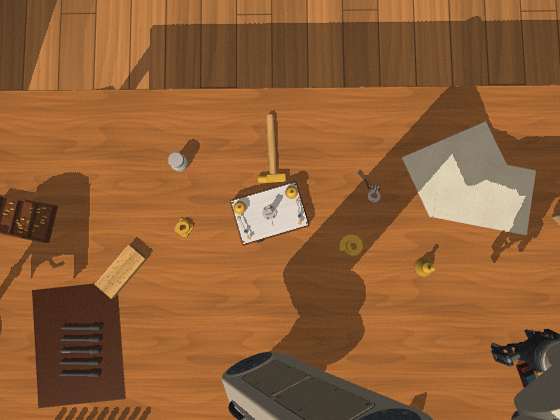

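Scene: the drive box is near (278,218), the snail cam at (191,246), the toothed cam at (336,172) and the collar at (198,301). Top: the drive is at (270,212), the snail at (351,244), the toothed cam at (183,227), and the collar at (374,196) with its lever pointing up-left. I'll enlarge them next.

```bash
cat > h.py <<'E'
import numpy as np, cv2
from rig import r, viewer, ticket, readout
P={n:viewer.camera_params(n) for n in("scene","top")}
def K(n):
    p=P[n];return np.array([[p["fx"],0,p["cx"]],[0,p["fy"],p["cy"]],[0,0,1.]])
def Rt(n):return cv2.Rodrigues(P[n]["rvec"])[0],P[n]["tvec"]
def ray(n,uv):
    R,t=Rt(n);d=R.T@np.linalg.solve(K(n),[uv[0],uv[1],1]);return -R.T@t,d/np.linalg.norm(d)
def onplane(n,uv,z):
    c,d=ray(n,uv);return c+d*(z-c[2])/d[2]
def proj(n,X):return cv2.projectPoints(np.atleast_2d(np.float64(X)),P[n]["rvec"],P[n]["tvec"],K(n),None)[0][:,0]
def tri(a,b):  # a: top px, b: scene px -> point, gap
    c1,d1=ray("top",a);c2,d2=ray("scene",b)
    s=np.linalg.lstsq(np.c_[d1,-d2],c2-c1,rcond=None)[0]
    p,q=c1+d1*s[0],c2+d2*s[1];return (p+q)/2,np.linalg.norm(p-q)
def tile(im,u,v,w,h,W,H):
    return cv2.resize(im[v:v+h,u:u+w],(W,H),interpolation=cv2.INTER_CUBIC)
E
python3 - <<'E'
from h import *
t,s=cv2.imread("pics/top0.png"),cv2.imread("pics/scene0.png")
T=lambda im,u,v,w,h:tile(im,u,v,w,h,266,300)
a=np.hstack([T(t,337,229,28,32),T(t,169,211,28,32),T(t,356,168,30,36)])
b=np.hstack([T(s,177,230,28,32),T(s,322,156,28,32),T(s,187,286,42,36)])
cv2.imwrite("pics/z1.png",np.vstack([a,b]))
cv2.imwrite("pics/z2.png",np.hstack([tile(t,225,170,90,90,400,400),tile(s,235,178,90,90,400,400)]))
E
```

```text
(no output)
```

View pics/z1.png

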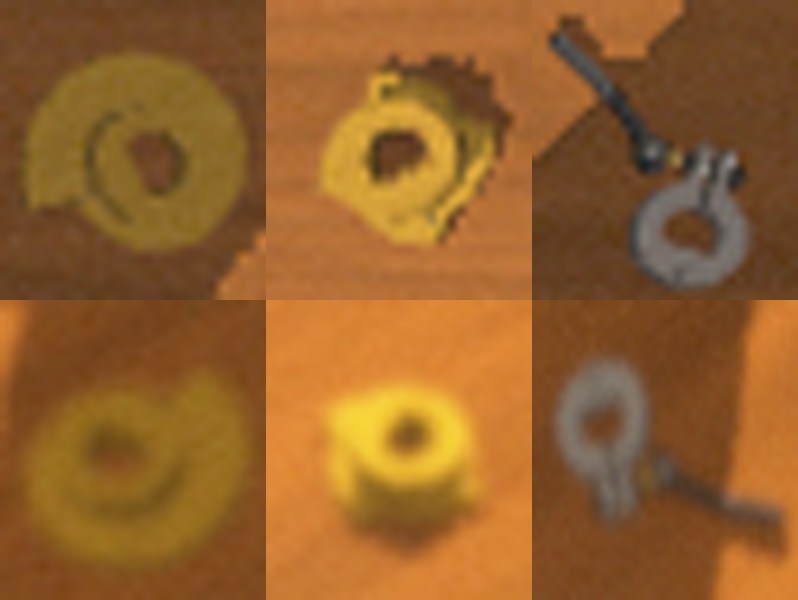

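View pics/z2.png

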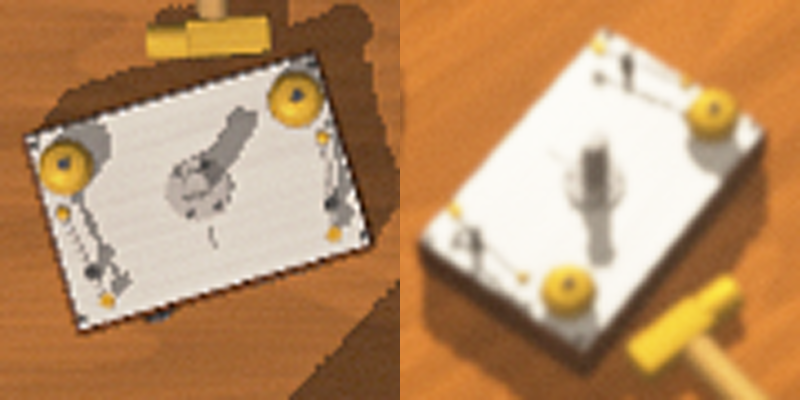

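z1 shows the snail's bore at tile (157,165), with its step at lower left. The toothed cam's bore is at tile (395,155), and the collar's ears point up and slightly right of its bore at (692,232). z2 shows the box turned about +0.28 rad, with the shaft foot at about (200,188) in the top tile. Next I'll average frames and stretch the contrast on the bores.

```bash
python3 - <<'E'
from h import *
A={}
for n in P:
    A[n]=np.mean([viewer.grab_frame(n).astype(float) for _ in range(6)],0)[:,:,::-1]
    np.save(f"{n}.npy",A[n])
def st(im,u,v,w,h,W,H):
    c=im[v:v+h,u:u+w]; lo,hi=np.percentile(c,1,(0,1)),np.percentile(c,99,(0,1))
    return cv2.resize(np.clip((c-lo)/(hi-lo)*255,0,255).astype(np.uint8),(W,H),interpolation=cv2.INTER_CUBIC)
cv2.imwrite("pics/z3.png",np.vstack([np.hstack([st(A["top"],344,237,18,14,400,311),st(A["top"],174,219,18,14,400,311)]),
 np.hstack([st(A["scene"],181,238,18,13,400,289),st(A["scene"],328,164,18,13,400,289)])]))
# box top: white mask
t=A["top"]; hsv=cv2.cvtColor(t.astype(np.uint8),cv2.COLOR_BGR2HSV)
m=((hsv[...,1]<60)&(hsv[...,2]>90)).astype(np.uint8); m[:170]=0;m[255:]=0;m[:,:225]=0;m[:,315:]=0
m=cv2.morphologyEx(m,cv2.MORPH_CLOSE,np.ones((5,5)))
c=max(cv2.findContours(m,0,2)[0],key=cv2.contourArea)
W=np.array([onplane("top",p[0],50)[:2] for p in c],np.float32)
(ctr,sz,an)=cv2.minAreaRect(W);print("box top",ctr,sz,an)
# gongs
for n,b in (("top",(225,175,315,250)),("scene",(262,192,316,256))):
    h=cv2.cvtColor(A[n].astype(np.uint8),cv2.COLOR_BGR2HSV)
    g=((h[...,0]>15)&(h[...,0]<32)&(h[...,1]>150)&(h[...,2]>110)).astype(np.uint8)
    k=np.zeros_like(g);k[b[1]:b[3],b[0]:b[2]]=1;g*=k
    N,L,S,C=cv2.connectedComponentsWithStats(g)
    print(n,[(S[i,4],C[i].round(1),onplane(n,C[i],70).round(1)) for i in range(1,N) if S[i,4]>25])
for n in P: print(n,"cam at",ray(n,(0,0))[0])
E
```

```text
box top (556.8297119140625, 22.211044311523438) (147.71311950683594, 207.43983459472656) 15.976846694946289
top [(np.int32(215), array([271.1, 178.6]), array([661.9,  15.9,  70. ])), (np.int32(100), array([291. , 192.1]), array([620.2, -44.2,  70. ])), (np.int32(97), array([239.2, 207.6]), array([574.2, 112.7,  70. ]))]
scene [(np.int32(93), array([305.4, 202.7]), array([577.7, 113.1,  70. ])), (np.int32(80), array([272.4, 243.3]), array([625.4, -48. ,  70. ])), (np.int32(247), array([300.5, 248.6]), array([688.1,   5.9,  70. ]))]
scene cam at [1095.27111076 -379.80928936 1285.35312043]
top cam at [4.65225229e+02 4.60756532e-02 1.32977898e+03]
```

View pics/z3.png

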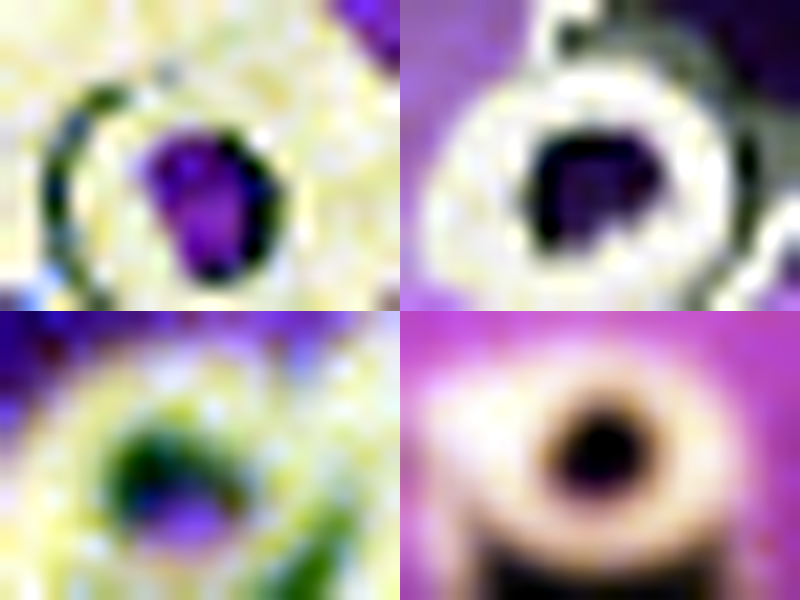

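z3 shows clear D bores. The snail's flat is at its lower left, edge tile (145,185)–(190,270). The toothed cam's flat is at its lower right, edge (660,180)–(570,250). I'll measure centres and yaws by hole moments and check the heights across the two views.

```bash
cat > m.py <<'E'
from h import *
A={n:np.load(f"{n}.npy") for n in P}
def hole(n,box,ch,S=16,f=.5):
    u,v,w,h=box;c=cv2.resize(A[n][v:v+h,u:u+w,ch],None,fx=S,fy=S,interpolation=cv2.INTER_CUBIC)
    lo,hi=c.min(),np.percentile(c,85); m=(c<lo+f*(hi-lo)).astype(np.uint8)
    N,L,St,C=cv2.connectedComponentsWithStats(m)
    ce=L[h*S//2-S:h*S//2+S,w*S//2-S:w*S//2+S]; i=np.bincount(ce[ce>0]).argmax()
    k=max(cv2.findContours((L==i).astype(np.uint8),0,1)[0],key=cv2.contourArea)[:,0]
    return (k+.5)/S-.5+[u,v]
def Dpose(px,z):
    W=np.array([onplane("top",p,z)[:2] for p in px]).astype(np.float32)
    M=cv2.moments(W-W.mean(0)); a=abs(M["m00"]); c=W.mean(0)+np.array([M["m10"],M["m01"]])/M["m00"]
    mu=np.array([[M["mu20"],M["mu11"]],[M["mu11"],M["mu02"]]])/M["m00"]
    w,V=np.linalg.eigh(mu); n=V[:,0]
    q=(W-c)@n
    if -q.min()>q.max(): n=-n;q=-q     # flat side is the nearer one: +x = farther
    return c-1.67*n*np.sqrt(a/302), c, np.arctan2(n[1],n[0]), a, 2*np.sqrt(w)
if __name__=="__main__":
    for nm,b,z in (("snail",(348,240,12,11),18),("tooth",(177,221,12,11),18),("collar",(369,191,10,10),14)):
        for f in (.45,.55,.65):
            for ch in (1,2):
                k=hole("top",b,ch,f=f);o=Dpose(k,z)
                print(nm,f,ch,"axis",o[0].round(1),"cen",o[1].round(1),"yaw %.2f area %.0f"%o[2:4],o[4].round(2))
    for nm,b,t in (("snail",(183,239,12,12),(353.4,246)),("tooth",(331,165,12,11),(182.8,227))):
        k=hole("scene",b,1);print(nm,"scene cen",(k.min(0)+k.max(0))/2,k.mean(0))
E
python3 m.py; python3 - <<'E'
from h import *
print("gong tri",tri((291,192.1),(272.4,243.3)),tri((239.2,207.6),(305.4,202.7)))
for c in ((557,22.2),(558.8,23)):
  for z in (50,110): print(c,z,proj("top",[*c,z]),proj("scene",[*c,z]))
t,s=np.load("top.npy"),np.load("scene.npy")
np.set_printoptions(linewidth=200)
print(t[204:217,262:280].mean(2).astype(int)); print(s[203:216,270:290].mean(2).astype(int))
E
```

```text
snail 0.45 1 axis [ 456.7 -235.7] cen [ 457.3 -237.2] yaw -1.17 area 272 [ 8.23 10.72]
snail 0.45 2 axis [ 458.2 -239.8] cen [ 457.7 -238.6] yaw 1.95 area 188 [ 7.93 11.61]
snail 0.55 1 axis [ 456.6 -235.6] cen [ 457.3 -237.2] yaw -1.16 area 299 [ 8.65 11.17]
snail 0.55 2 axis [ 456.8 -236.6] cen [ 457.3 -238. ] yaw -1.20 area 256 [ 8.41 11.42]
snail 0.65 1 axis [ 456.6 -235.5] cen [ 457.3 -237.1] yaw -1.15 area 326 [ 9.08 11.61]
snail 0.65 2 axis [ 456.5 -236.1] cen [ 457.2 -237.7] yaw -1.19 area 312 [ 8.81 11.49]
tooth 0.45 1 axis [518.2 296. ] cen [519.5 296.7] yaw 0.50 area 231 [ 7.42 10.19]
tooth 0.45 2 axis [518.3 296.3] cen [519.6 296.9] yaw 0.48 area 228 [ 7.39 10.15]
tooth 0.55 1 axis [518.  295.9] cen [519.4 296.6] yaw 0.50 area 260 [ 7.97 10.63]
tooth 0.55 2 axis [518.1 296.1] cen [519.4 296.9] yaw 0.49 area 257 [ 7.96 10.57]
tooth 0.65 1 axis [517.8 295.8] cen [519.3 296.6] yaw 0.49 area 290 [ 8.51 11.08]
tooth 0.65 2 axis [517.9 296. ] cen [519.3 296.8] yaw 0.49 area 288 [ 8.51 11.01]
collar 0.45 1 axis [ 617.4 -305.8] cen [ 616.  -306.5] yaw -2.67 area 272 [ 9.85 10.05]
[... 2190 characters left out ...]
48 247 247]
 [241 245 247 247 241 218 164 133 129 123 122 158 219 241 247 248 248 248 247 248]
 [238 241 243 243 235 204 148 112 103 101 107 150 209 237 245 247 248 248 248 248]
 [242 241 240 238 228 196 143 107  97  96 102 143 200 231 241 246 247 248 248 248]
 [247 243 238 231 222 193 141 106  98  95 101 140 193 224 235 243 247 248 248 248]]Traceback (most recent call last):
  File "m.py", line 22, in <module>
    k=hole("top",b,ch,f=f);o=Dpose(k,z)
  File "m.py", line 7, in hole
    ce=L[h*S//2-S:h*S//2+S,w*S//2-S:w*S//2+S]; i=np.bincount(ce[ce>0]).argmax()
                                                 ~~~~~~~~~~~~~~~~~~~~~~~~~~~~^^
ValueError: attempt to get argmax of an empty sequence
```

```bash
python3 - <<'E'
from m import *
for nm,b,z in (("snail",(348,240,12,11),18),("tooth",(177,221,12,11),18)):
    for ch in (1,2):
      for f in (.55,.65):
        k=hole("top",b,ch,f=f);o=Dpose(k,z);W=np.array([onplane("top",p,z)[:2] for p in k])
        cc=(o[0]); best=[]
        n=np.array([np.cos(o[2]),np.sin(o[2])])
        for _ in range(6):
            d=W-o[1]; s=(d@n<np.percentile(d@n,1)+2.0)
            vx,vy,x0,y0=cv2.fitLine(W[s].astype(np.float32),cv2.DIST_HUBER,0,.01,.01).ravel()
            n2=np.array([vy,-vx]); n2*=np.sign(n2@n); n=n2
        cir=(W-o[1])@n>-3.5
        X=W[cir]; sol=np.linalg.lstsq(np.c_[2*X,np.ones(len(X))],(X**2).sum(1),rcond=None)[0]
        R=np.sqrt(sol[2]+sol[:2]@sol[:2])
        print(nm,ch,f,"line yaw %.3f"%np.arctan2(n[1],n[0]),"circle",sol[:2].round(1),"R %.1f"%R,"flat dist %.1f"%(-((np.array([x0,y0])-sol[:2])@n)))
for nm,b,tc,z in (("snail",(183,239,12,12),(457.2,-237.4),18),("tooth",(331,165,12,11),(519.4,296.7),18)):
    k=hole("scene",b,1);M=cv2.moments(k.astype(np.float32));c=np.array([M["m10"],M["m01"]])/M["m00"]
    print(nm,"scene",c,"tri",tri(proj("top",[*tc,z])[0],c))
# collar
np.set_printoptions(linewidth=220)
for n,(u,v,w,h) in (("top",(356,168,30,36)),):
    a=A[n][v:v+h,u:u+w]; sat=(a.max(2)-a.min(2)); print((sat).astype(int))
E
```

```text
snail 1 0.55 line yaw -1.145 circle [ 456.6 -235.5] R 10.8 flat dist 5.7
snail 1 0.65 line yaw -1.141 circle [ 456.6 -235.5] R 11.3 flat dist 6.1
snail 2 0.55 line yaw -1.134 circle [ 458.1 -239. ] R 8.0 flat dist 8.5
snail 2 0.65 line yaw -1.138 circle [ 456.5 -236. ] R 11.1 flat dist 5.8
tooth 1 0.55 line yaw 0.474 circle [517.7 295.7] R 10.3 flat dist 4.8
tooth 1 0.65 line yaw 0.491 circle [517.7 295.7] R 10.7 flat dist 5.4
tooth 2 0.55 line yaw 0.466 circle [517.8 295.9] R 10.2 flat dist 4.8
tooth 2 0.65 line yaw 0.492 circle [517.8 295.9] R 10.6 flat dist 5.4
snail scene [188.43170058 245.779643  ] tri (array([ 456.95971259, -238.37660513,   14.73907103]), np.float64(0.8783833428741215))
tooth scene [336.60961154 170.06758051] tri (array([519.37035425, 297.30997019,  13.79282063]), np.float64(0.7771933752044474))
[[122 120 122 ...  76  74  75]
 [123 123 121 ...  72  74  74]
 [123 124 121 ...  72  70  70]
 ...
 [ 65  66  64 ...  63  63  62]
 [ 66  64  66 ...  66  66  64]
 [ 71  71  67 ...  70  72  70]]
```

```bash
python3 - <<'E'
from m import *
def run(n,box,z,cg):
    u,v,w,h=box;S=12
    a=cv2.resize(A[n][v:v+h,u:u+w],None,fx=S,fy=S,interpolation=cv2.INTER_CUBIC)
    sat=(a.max(2)-a.min(2));m=(sat<38).astype(np.uint8)
    N,L,St,C=cv2.connectedComponentsWithStats(m);i=1+St[1:,4].argmax()
    cs,hi=cv2.findContours((L==i).astype(np.uint8),cv2.RETR_CCOMP,1)
    def Wd(c):return np.array([onplane(n,p,z)[:2] for p in (c[:,0]+.5)/S-.5+[u,v]])
    W=Wd(max(cs,key=cv2.contourArea)); c=np.array(cg,float)
    for _ in range(20):
        d=np.hypot(*(W-c).T); X=W[abs(d-20)<2.5]
        s=np.linalg.lstsq(np.c_[2*X,np.ones(len(X))],(X**2).sum(1),rcond=None)[0]; c=s[:2]
    print(n,"ring",c.round(1),"R %.1f"%np.sqrt(s[2]+c@c),len(X),len(W))
    inn=[x for j,x in enumerate(cs) if hi[0][j][3]>=0]
    if inn:
        k=max(inn,key=cv2.contourArea);H=Wd(k);print(" hole mean",H.mean(0).round(1),"area",cv2.contourArea(H.astype(np.float32)))
    # ears: all mask px at 24..34 from the axis
    ys,xs=np.nonzero(L==i);Q=np.array([onplane(n,((x+.5)/S-.5+u,(y+.5)/S-.5+v),z)[:2] for x,y in list(zip(xs,ys))[::7]])
    d=Q-c;rr=np.hypot(*d.T)
    for lo,hi_ in((23,27),(27,32),(23,34),(34,90)):
        e=Q[(rr>lo)&(rr<hi_)]; 
        if len(e): g=e.mean(0)-c;print(" band",lo,hi_,len(e),"ang %.3f"%np.arctan2(g[1],g[0]),e.mean(0).round(1))
    return (a,m)
a,m=run("top",(356,168,30,36),14,(616,-306))
b,mb=run("scene",(187,286,30,30),14,(616,-306))
c=np.clip(a*1.6,0,255).astype(np.uint8); c=cv2.resize(c,(500,600)); mm=cv2.resize(m*255,(300,360),interpolation=0)
o=np.zeros((600,800,3),np.uint8);o[:,:500]=c;o[:360,500:]=mm[...,None];cv2.imwrite("pics/z4.png",o)
E
```

```text
top ring [ 613.1 -304.1] R 20.9 402 560
 hole mean [ 614.5 -304.7] area 219.19886637758464
 band 23 27 172 ang -0.365 [ 635.9 -312.8]
 band 27 32 234 ang -0.373 [ 639.9 -314.6]
 band 23 34 474 ang -0.368 [ 639.  -314.1]
 band 34 90 36 ang -0.355 [ 645.6 -316.1]
scene ring [ 617.8 -307.9] R 19.4 413 547
 hole mean [ 619.1 -308.3] area 257.8015537764877
 band 23 27 163 ang -0.358 [ 640.8 -316.5]
 band 27 32 195 ang -0.349 [ 644.9 -317.8]
 band 23 34 361 ang -0.354 [ 643.  -317.3]
```

View pics/z4.png

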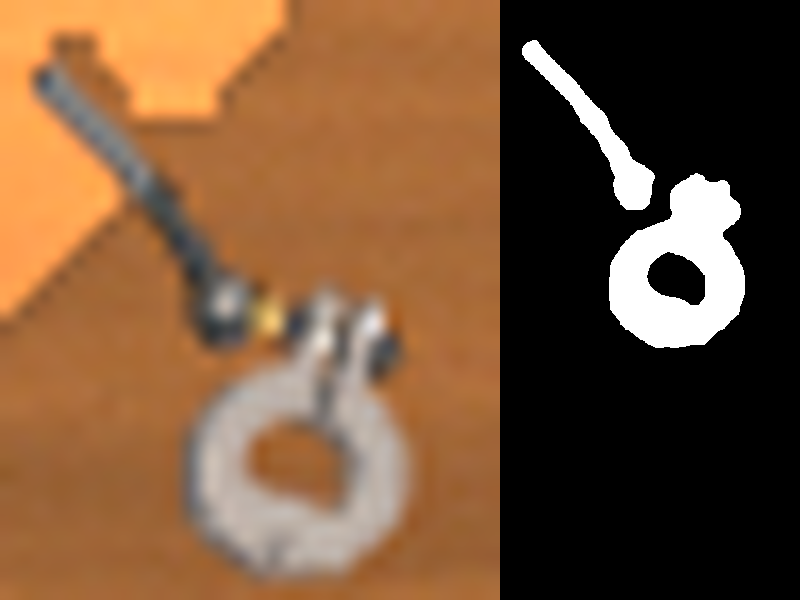

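z4 shows the collar ring centred at tile (298,470). Its slot and ears point up and slightly right, its index mark is at (275,550) and the lever pivot at (225,305); together these give a yaw of about -0.29. Next I'll move over the snail.

```bash
cat > d.py <<'E'
import sys,numpy as np
from rig import r, viewer, ticket, readout
from scipy.spatial.transform import Rotation as R
x,y,z,psi=map(float,sys.argv[1:5]);s=readout.sense()
T=R.from_euler("xyz",s["tcp_rot"]);G=R.from_euler("xyz",[np.pi,0,psi])
rv=(T.inv()*G).as_rotvec()
print("t %.2f pos %s rot %s q %s F %s op %.2f"%(s["clock"],s["eef_pos"].round(1),s["tcp_rot"].round(3),s["qpos"].round(2),s["contact_force"].round(1),s["opening"]))
d=np.array([x,y,z])-s["eef_pos"]
print("rot",rv.round(3),"then shift",G.inv().apply(d).round(1)," | shift before rot",T.inv().apply(d).round(1))
E
A='0 0 0 28.6 -20.2 0 0.65;0 0 0 28.6 -20.2 0 0.65;0 0 0 28.6 -20.2 0 0.65;0 0 0 28.6 -20.2 0 0.65' >/dev/null
python3 steer.py '0 0 0 28.6 -20.2 0 0.62;0 0 0 28.6 -20.2 0 0.62;0 0 0 28.6 -20.2 0 0.62;0 0 0 28.6 -20.2 0 0.62;0 0 0 28.6 -20.2 0 0.62' 40
python3 steer.py '0 0 0 28.6 -20.2 0 0.62;0 0 0 28.6 -20.2 0 0.62;0 0 0 28.6 -20.2 0 0.62;0 0 0 28.6 -20.2 0 0.62;0 0 0 28.6 -20.2 0 0.62'
python3 steer.py '0 0 0 28.6 -20.2 0 0.62;0 0 0 28.6 -20.2 0 0.62;0 0 0.12 0 0 10 0.62;0 0 0.12 0 0 10 0.62;0 0 0.12 0 0 10 0.62'
python3 steer.py '0 0 0.12 0 0 20 0.62;0 0 0.12 0 0 20 0.62;0 0 0.12 0 0 20 0.62;0 0 0.12 0 0 20 0.62;0 0 0.12 0 0 20 0.62'
python3 steer.py '0 0 0.12 0 0 20 0.62;0 0 0.12 0 0 10 0.62;0 0 0.12 0 0 10 0.62;0 0 0.12 0 0 10 0.62;0 0 0.06 0 0 0 0.62'
python3 d.py 456.6 -235.6 40 -1.14
```

```text
clock: 1.12
eef_pos: [319.8, -438.1, 253.4]
tcp_rot: [3.141, -0.0, 0.361]
contact_force: [1.1, 0.3, 0.1]
opening: 0.616
grasp_force: 0.0
clock: 1.53
eef_pos: [417.9, -292.9, 253.5]
tcp_rot: [3.141, -0.0, 0.362]
contact_force: [-0.1, -0.8, 0.0]
opening: 0.624
grasp_force: 0.0
clock: 1.95
eef_pos: [457.0, -235.6, 223.2]
tcp_rot: [3.141, -0.001, -0.002]
contact_force: [-0.3, 0.4, 0.4]
opening: 0.623
grasp_force: 0.0
clock: 2.37
eef_pos: [456.5, -236.4, 122.6]
tcp_rot: [-3.141, -0.001, -0.604]
contact_force: [-0.2, -0.4, 0.5]
opening: 0.617
grasp_force: 0.0
clock: 2.78
eef_pos: [455.5, -235.9, 71.6]
tcp_rot: [3.14, 0.002, -1.145]
contact_force: [0.3, 0.5, -0.5]
opening: 0.626
grasp_force: 0.0
t 2.78 pos [ 455.5 -235.9   71.6] rot [ 3.140e+00  2.000e-03 -1.145e+00] q [-0.48  0.44  2.01  0.    0.7   2.23] F [ 0.3  0.5 -0.5] op 0.63
rot [ 0.002  0.002 -0.005] then shift [ 0.2 -1.1 31.6]  | shift before rot [ 0.2 -1.1 31.6]
```

```bash

python3 steer.py '0 0 0 0 -1 20 0.62;0 0 0 0 0 16 0.62;0 0 0 0 0 4 0.62;0 0 0 0 0 0 0.62' | sed -n 2,4p
python3 steer.py '0 0 0 0 0 2 0.62;0 0 0 0 0 0 0.62' | sed -n 2,4p
python3 steer.py '0 0 0 0 0 2 0.62;0 0 0 0 0 0 0.62' | sed -n 2,4p
```

```text
eef_pos: [456.6, -235.6, 32.4]
tcp_rot: [3.14, 0.002, -1.138]
contact_force: [-0.3, 0.6, -0.1]
eef_pos: [457.7, -236.1, 31.8]
tcp_rot: [-3.141, -0.001, -1.138]
contact_force: [0.2, 0.7, -0.5]
eef_pos: [457.7, -236.1, 29.7]
tcp_rot: [-3.141, -0.001, -1.138]
contact_force: [-0.5, 0.1, 0.1]
```

```bash

python3 steer.py '0 0 0 0 0 1.5 0.62;0 0 0 0 0 0 0.4;0 0 0 0 0 0 0.4;0 0 0 0 0 0 0.4;0 0 0 0 0 0 0.4' 50
python3 steer.py '0 0 0 0 0 0 0.4;0 0 0 0 0 -5 0.4;0 0 0 0 0 -20 0.4;0 0 0 0 0 -30 0.4;0 0 0 0 0 0 0.4'
python3 d.py 559.5 23 150 0.283
```

```text
clock: 3.87
eef_pos: [457.3, -236.0, 28.3]
tcp_rot: [-3.142, -0.0, -1.138]
contact_force: [-2.4, 0.9, 6.4]
opening: 0.439
grasp_force: 49.4
clock: 4.28
eef_pos: [459.4, -237.0, 86.7]
tcp_rot: [-3.138, -0.004, -1.138]
contact_force: [1.8, -0.6, -1.7]
opening: 0.44
grasp_force: 51.1
t 4.28 pos [ 459.4 -237.    86.7] rot [-3.138 -0.004 -1.138] q [-0.48  0.41  2.    0.    0.73  2.23] F [ 1.8 -0.6 -1.7] op 0.44
rot [ 0.    -0.006 -1.421] then shift [ 168.7 -221.7  -63.3]  | shift before rot [-193.8 -200.1  -63.4]
```

```bash

python3 steer.py '0 0 -0.12 0 0 -14 0.4;0 0 -0.12 0 0 -14 0.4;0 0 -0.12 0 0 -14 0.4;0 0 -0.12 0 0 -14 0.4;0 0 -0.12 0 0 -12 0.4'|tail -3
python3 steer.py '0 0 -0.12 0 0 0 0.4;0 0 -0.12 0 0 0 0.4;0 0 -0.12 0 0 0 0.4;0 0 -0.12 0 0 0 0.4;0 0 -0.12 0 0 0 0.4' |tail -3
python3 steer.py '0 0 -0.12 0 0 0 0.4;0 0 -0.1 0 0 0 0.4;0 0 0 21.1 -27.7 0 0.4;0 0 0 21.1 -27.7 0 0.4;0 0 0 21.1 -27.7 0 0.4'|tail -3
python3 steer.py '0 0 0 21.1 -27.7 0 0.4;0 0 0 21.1 -27.7 0 0.4;0 0 0 21.1 -27.7 0 0.4;0 0 0 21.1 -27.7 0 0.4;0 0 0 0 0 0 0.4'|tail -3
python3 steer.py '0 0 0 0 0 0 0.4'|tail -3
python3 d.py 559.5 23 150 0.283
python3 - <<'E'
from h import *
t=np.hstack([tile(viewer.grab_frame(n),*b,400,400) for n,b in(("top",(235,180,60,60)),("scene",(245,175,60,60)))])
cv2.imwrite("pics/a1.png",t[:,:,::-1])
E
```

```text
contact_force: [0.5, 0.1, -2.4]
opening: 0.437
grasp_force: 51.1
contact_force: [0.2, 0.8, -2.8]
opening: 0.441
grasp_force: 51.1
contact_force: [0.3, -0.9, -2.6]
opening: 0.436
grasp_force: 51.2
contact_force: [0.0, -0.6, -2.8]
opening: 0.44
grasp_force: 51.3
contact_force: [-1.0, 0.4, -2.2]
opening: 0.439
grasp_force: 51.3
t 6.03 pos [545.4  -6.9 150.3] rot [-3.141e+00  1.000e-03  2.850e-01] q [-0.02  0.35  1.89  0.    0.89  1.27] F [-1.   0.4 -2.2] op 0.44
rot [-0.     0.001  0.002] then shift [ 21.9 -24.8   0.3]  | shift before rot [ 22.  -24.8   0.3]
```

View pics/a1.png

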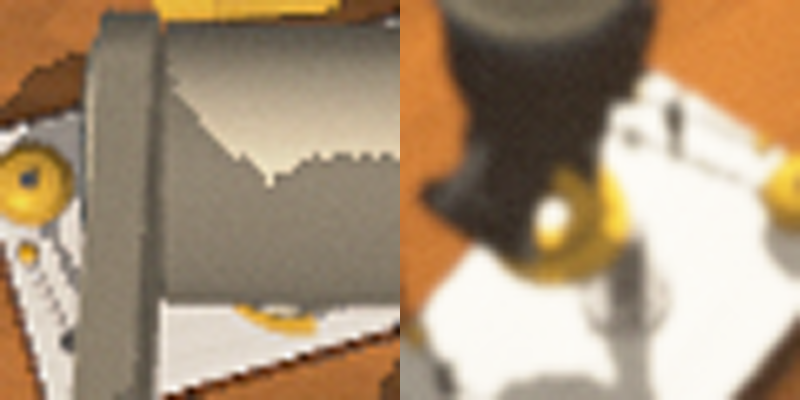

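The picture shows the cam held level in the fingers, still about 30 mm short of the shaft because I typed one row too few. I'll finish the approach and come down.

```bash

python3 steer.py '0 0 0 21.9 -24.8 0 0.4;0 0 0 0 0 4 0.4;0 0 0 0 0 4 0.4;0 0 0 0 0 0 0.4;0 0 0 0 0 0 0.4'|sed -n 2,4p
python3 d.py 559.5 23 138 0.283
python3 steer.py '0 0 0 0 0 2 0.4;0 0 0 0 0 2 0.4'|sed -n 2,4p
python3 steer.py '0 0 0 0 0 1.5 0.4;0 0 0 0 0 0 0.4'|sed -n 2,4p
```

```text
eef_pos: [558.4, 20.1, 142.2]
tcp_rot: [-3.141, 0.002, 0.281]
contact_force: [-0.0, 0.4, -2.9]
t 6.55 pos [558.4  20.1 142.2] rot [-3.141e+00  2.000e-03  2.810e-01] q [ 0.03  0.38  1.87 -0.    0.89  1.32] F [-0.   0.4 -2.9] op 0.44
rot [-0.     0.002 -0.002] then shift [ 1.8 -2.4  4.2]  | shift before rot [ 1.8 -2.5  4.2]
eef_pos: [559.3, 20.6, 138.8]
tcp_rot: [3.141, -0.0, 0.281]
contact_force: [-0.7, 0.1, -3.0]
eef_pos: [559.1, 21.0, 137.0]
tcp_rot: [-3.141, 0.001, 0.281]
contact_force: [0.7, -0.1, -2.2]
```

```bash

python3 steer.py '0 0 0 0.8 -1.8 0 0.4;0 0 0 0 0 2 0.4;0 0 0 0 0 0 0.4'|sed -n 2,4p
python3 steer.py '0 0 0 0 0 2 0.4;0 0 0 0 0 0 0.4'|sed -n 2,4p
python3 steer.py '0 0 0 0 0 2 0.4;0 0 0 0 0 0 0.4'|sed -n 2,4p
```

```text
eef_pos: [559.6, 23.4, 135.1]
tcp_rot: [-3.142, 0.0, 0.282]
contact_force: [-0.3, -0.8, -2.8]
eef_pos: [560.1, 22.9, 133.2]
tcp_rot: [3.141, -0.001, 0.282]
contact_force: [1.3, -2.3, -3.3]
eef_pos: [560.0, 22.8, 131.1]
tcp_rot: [3.141, -0.0, 0.282]
contact_force: [2.0, -4.9, -4.0]
```

```bash

python3 steer.py '0 0 0 0.2 0.8 2 0.4;0 0 0 0 0 3 0.4;0 0 0 0 0 0 0.4'|sed -n 2,4p
python3 steer.py '0 0 0 0 0 4 0.4;0 0 0 0 0 4 0.4;0 0 0 0 0 0 0.4'|sed -n 2,4p
python3 steer.py '0 0 0 0 0 4 0.4;0 0 0 0 0 4 0.4;0 0 0 0 0 0 0.4'|sed -n 2,4p
```

```text
eef_pos: [559.8, 22.6, 125.6]
tcp_rot: [-3.141, 0.001, 0.282]
contact_force: [1.8, -2.6, -3.4]
eef_pos: [559.8, 22.5, 117.4]
tcp_rot: [-3.141, 0.001, 0.282]
contact_force: [1.5, -1.7, -3.9]
eef_pos: [559.8, 22.5, 109.4]
tcp_rot: [-3.141, 0.001, 0.282]
contact_force: [1.2, -1.5, -3.9]
```

```bash

python3 steer.py '0 0 0 0.3 0.2 5 0.4;0 0 0 0 0 6 0.4;0 0 0 0 0 6 0.4;0 0 0 0 0 5 0.4;0 0 0 0 0 0 0.4'|sed -n 2,4p
python3 steer.py '0 0 0 0 0 1.5 0.4;0 0 0 0 0 1 0.4;0 0 0 0 0 0 0.4'|sed -n 2,4p
python3 steer.py '0 0 0 0 0 1 0.4;0 0 0 0 0 0 0.4'|sed -n 2,4p
```

```text
eef_pos: [559.8, 22.5, 86.9]
tcp_rot: [-3.141, 0.002, 0.282]
contact_force: [-0.4, -1.5, -2.8]
eef_pos: [560.4, 22.5, 85.7]
tcp_rot: [-3.141, 0.0, 0.282]
contact_force: [-0.1, 0.4, -2.2]
eef_pos: [560.4, 22.5, 84.8]
tcp_rot: [-3.142, -0.0, 0.282]
contact_force: [0.3, 0.1, -3.1]
```

```bash

python3 steer.py '0 0 0 0 0 0.7 0.4;0 0 0 0 0 0 0.4'|sed -n 2,4p
python3 steer.py '0 0 0 0 0 0.7 0.4;0 0 0 0 0 0 0.4'|sed -n 2,4p
python3 steer.py '0 0 0 0 0 0.7 0.4;0 0 0 0 0 0 0.4'|sed -n 2,4p
```

```text
eef_pos: [560.5, 22.4, 84.3]
tcp_rot: [3.142, -0.0, 0.282]
contact_force: [-1.9, 0.4, 0.8]
eef_pos: [560.5, 22.4, 84.3]
tcp_rot: [3.142, -0.0, 0.282]
contact_force: [-3.8, -0.3, 8.8]
eef_pos: [560.6, 22.5, 84.3]
tcp_rot: [3.142, -0.0, 0.282]
contact_force: [-5.8, -0.0, 16.3]
```

The snail is home: the z stop is at 84.3, which puts its underside at 56. I'll release it and go to the toothed cam.

```bash

python3 steer.py '0 0 0 0 0 -1.5 0.62;0 0 0 0 0 0 0.62;0 0 0 0 0 0 0.62;0 0 0 0 0 -10 0.62;0 0 0 0 0 -25 0.62'|tail -3
python3 steer.py '0 0 0 0 0 -30 0.62;0 0 -0.1 0 0 -10 0.62;0 0 -0.107 0 0 0 0.62;0 0 0 0 0 0 0.62'|tail -3
python3 d.py 517.8 295.8 60 0.49
```

```text
contact_force: [0.3, -0.1, -0.7]
opening: 0.62
grasp_force: 0.0
contact_force: [-0.3, 0.3, 0.2]
opening: 0.618
grasp_force: 0.0
t 10.30 pos [561.2  22.4 160.8] rot [ 3.14e+00 -2.00e-03  4.94e-01] q [0.04 0.36 1.85 0.   0.92 1.11] F [-0.3  0.3  0.2] op 0.62
rot [ 0.001 -0.002  0.004] then shift [  90.3 -261.6  100.8]  | shift before rot [  91.1 -261.4  100.8]
```

```bash

python3 steer.py '0 0 0 11.4 -32.7 0 0.62;0 0 0 11.4 -32.7 0 0.62;0 0 0 11.4 -32.7 0 0.62;0 0 0 11.4 -32.7 0 0.62;0 0 0 11.4 -32.7 0 0.62'|tail -2
python3 steer.py '0 0 0 11.4 -32.7 20 0.62;0 0 0 11.4 -32.7 24 0.62;0 0 0 11.4 -32.7 24 0.62;0 0 0 0 0 30 0.62;0 0 0 0 0 0 0.62'|tail -2
python3 steer.py '0 0 0 0 0 0 0.62'|tail -1
python3 d.py 517.8 295.8 31 0.49
```

```text
opening: 0.619
grasp_force: 0.0
opening: 0.616
grasp_force: 0.0
grasp_force: 0.0
t 11.22 pos [516.6 294.7  60.3] rot [3.141 0.005 0.487] q [ 0.52  0.55  1.83 -0.    0.77  1.6 ] F [ 0.2 -0.9  1.2] op 0.62
rot [ 0.     0.005 -0.003] then shift [ 1.6 -0.4 29.3]  | shift before rot [ 1.7 -0.4 29.3]
```

```bash

python3 steer.py '0 0 0 1.2 -0.4 16 0.62;0 0 0 0 0 12 0.62;0 0 0 0 0 0 0.62;0 0 0 0 0 0 0.62'|sed -n 2,4p
python3 steer.py '0 0 0 0 0 2 0.62;0 0 0 0 0 2 0.62;0 0 0 0 0 0 0.62'|sed -n 2,4p
python3 d.py 517.8 295.8 28.3 0.49
```

```text
eef_pos: [519.3, 295.5, 34.3]
tcp_rot: [3.142, 0.0, 0.487]
contact_force: [0.5, 0.3, -0.0]
eef_pos: [519.4, 296.3, 30.1]
tcp_rot: [-3.142, -0.001, 0.488]
contact_force: [-0.5, -0.6, -0.4]
t 11.80 pos [519.4 296.3  30.1] rot [-3.142e+00 -1.000e-03  4.880e-01] q [ 0.52  0.6   1.83 -0.    0.71  1.6 ] F [-0.5 -0.6 -0.4] op 0.62
rot [-0.    -0.001 -0.002] then shift [-1.6 -0.3  1.8]  | shift before rot [-1.6 -0.3  1.8]
```

```bash

python3 steer.py '0 0 0 -1.4 0 1.8 0.62;0 0 0 0 0 0 0.4;0 0 0 0 0 0 0.4;0 0 0 0 0 0 0.4;0 0 0 0 0 0 0.4' 50|sed -n 2,6p
python3 steer.py '0 0 0 0 0 0 0.4;0 0 0 0 0 -5 0.4;0 0 0 0 0 -20 0.4;0 0 0 0 0 -40 0.4;0 0 0 0 0 -40 0.4'
python3 steer.py '0 0 0.1 0 0 -20 0.4;0 0 0.107 0 0 -10 0.4;0 0 0 0 0 0 0.4;0 0 0 0 0 0 0.4'|tail -3
python3 d.py 560.2 22.4 160 0.283
```

```text
eef_pos: [517.6, 295.7, 28.3]
tcp_rot: [3.142, 0.0, 0.489]
contact_force: [-0.7, -0.3, 5.3]
opening: 0.441
grasp_force: 49.8
clock: 12.63
eef_pos: [516.5, 295.0, 132.8]
tcp_rot: [3.141, 0.004, 0.489]
contact_force: [1.0, 0.5, -0.7]
opening: 0.439
grasp_force: 50.8
contact_force: [-0.2, 0.5, -2.3]
opening: 0.437
grasp_force: 50.8
t 12.97 pos [517.8 295.7 163.2] rot [-3.141e+00 -1.000e-03  2.850e-01] q [0.52 0.41 1.78 0.   0.96 1.8 ] F [-0.2  0.5 -2.3] op 0.44
rot [-0.    -0.001  0.002] then shift [-35.6 274.3   3.2]  | shift before rot [-36.2 274.2   3.2]
```

```bash

python3 steer.py '0 0 0 -4.5 34.2 0 0.4;0 0 0 -4.5 34.2 0 0.4;0 0 0 -4.5 34.2 0 0.4;0 0 0 -4.5 34.2 0 0.4;0 0 0 -4.5 34.2 0 0.4'|tail -1
python3 steer.py '0 0 0 -4.5 34.2 0 0.4;0 0 0 -4.5 34.2 0 0.4;0 0 0 -4.5 34.2 0 0.4;0 0 0 0 0 10 0.4;0 0 0 0 0 8 0.4'|tail -1
python3 steer.py '0 0 0 0 0 0 0.4;0 0 0 0 0 0 0.4'|tail -1
python3 d.py 560.2 22.4 138 0.283
```

```text
grasp_force: 50.9
grasp_force: 51.0
grasp_force: 51.0
t 13.97 pos [558.1  23.7 143.4] rot [-3.141e+00  3.000e-03  2.840e-01] q [0.04 0.38 1.87 0.   0.89 1.33] F [ 1.1 -0.2 -1.8] op 0.43
rot [-0.001  0.003  0.001] then shift [1.6 1.8 5.4]  | shift before rot [1.6 1.8 5.4]
```

```bash

python3 steer.py '0 0 0 1.2 1.4 4 0.4;0 0 0 0 0 2 0.4;0 0 0 0 0 0 0.4'|sed -n 2,4p
python3 steer.py '0 0 0 0 0 2 0.4;0 0 0 0 0 0 0.4'|sed -n 2,4p
python3 steer.py '0 0 0 0 0 2 0.4;0 0 0 0 0 0 0.4'|sed -n 2,4p
python3 steer.py '0 0 0 0 0 2 0.4;0 0 0 0 0 0 0.4'|sed -n 2,4p
```

```text
eef_pos: [560.7, 22.7, 138.5]
tcp_rot: [-3.141, 0.0, 0.283]
contact_force: [0.2, -0.4, -2.3]
eef_pos: [560.8, 22.2, 136.8]
tcp_rot: [-3.142, 0.0, 0.283]
contact_force: [0.0, 0.1, -1.5]
eef_pos: [560.8, 21.9, 134.8]
tcp_rot: [-3.142, 0.0, 0.282]
contact_force: [-0.4, 0.1, -1.8]
eef_pos: [560.8, 21.8, 132.6]
tcp_rot: [-3.142, 0.0, 0.282]
contact_force: [-0.3, 0.2, -1.2]
```

```bash

python3 steer.py '0 0 0 0 0 3 0.4;0 0 0 0 0 3 0.4;0 0 0 0 0 0 0.4'|sed -n 2,4p
python3 steer.py '0 0 0 0 0 4 0.4;0 0 0 0 0 4 0.4;0 0 0 0 0 0 0.4'|sed -n 2,4p
python3 steer.py '0 0 0 0 0 6 0.4;0 0 0 0 0 6 0.4;0 0 0 0 0 2 0.4;0 0 0 0 0 0 0.4'|sed -n 2,4p
python3 steer.py '0 0 0 0 0 1.5 0.4;0 0 0 0 0 0 0.4'|sed -n 2,4p
```

```text
eef_pos: [560.5, 21.8, 126.2]
tcp_rot: [-3.141, 0.001, 0.282]
contact_force: [-0.6, 0.6, -2.5]
eef_pos: [560.4, 21.9, 118.0]
tcp_rot: [-3.141, 0.001, 0.282]
contact_force: [-1.1, 0.2, -1.8]
eef_pos: [560.4, 21.9, 104.0]
tcp_rot: [-3.141, 0.001, 0.282]
contact_force: [-0.5, 0.0, -1.1]
eef_pos: [560.9, 21.9, 103.3]
tcp_rot: [-3.142, 0.0, 0.282]
contact_force: [-0.7, 0.5, -1.9]
```

```bash

python3 steer.py '0 0 0 0 0 1 0.4;0 0 0 0 0 0 0.4'|sed -n 2,4p
python3 steer.py '0 0 0 0 0 0.8 0.4;0 0 0 0 0 0 0.4'|sed -n 2,4p
python3 steer.py '0 0 0 0 0 0.6 0.4;0 0 0 0 0 0 0.4'|sed -n 2,4p
```

```text
eef_pos: [561.0, 21.9, 102.5]
tcp_rot: [3.142, -0.0, 0.282]
contact_force: [-0.0, 0.4, -1.8]
eef_pos: [561.1, 21.9, 102.3]
tcp_rot: [3.142, -0.0, 0.282]
contact_force: [-1.2, -0.3, 5.0]
eef_pos: [561.1, 21.9, 102.3]
tcp_rot: [3.142, -0.0, 0.282]
contact_force: [-4.3, 0.1, 12.7]
```

```bash

python3 steer.py '0 0 0 0 0 -1.2 0.62;0 0 0 0 0 0 0.62;0 0 0 0 0 0 0.62;0 0 0 0 0 -10 0.62;0 0 0 0 0 -25 0.62'|tail -3
python3 steer.py '0 0 0.115 0 0 -20 0.62;0 0 0.115 0 0 0 0.62;0 0 0.115 0 0 0 0.62;0 0 0.115 0 0 0 0.62;0 0 0.115 0 0 0 0.62'|tail -3
python3 steer.py '0 0 0 0 0 0 0.62'|tail -1
python3 d.py 613.3 -304.4 60 -0.29
```

```text
contact_force: [-0.4, 0.1, -0.7]
opening: 0.617
grasp_force: 0.0
contact_force: [-0.0, -0.2, -0.5]
opening: 0.62
grasp_force: 0.0
grasp_force: 0.0
t 17.13 pos [561.   21.9 157.9] rot [-3.141 -0.    -0.298] q [0.04 0.37 1.86 0.   0.92 1.91] F [-0.   0.1 -0.5] op 0.62
rot [-0.    -0.    -0.008] then shift [143.4 297.7  97.9]  | shift before rot [145.8 296.5  97.9]
```

```bash

python3 steer.py '0 0 0 14.5 29.7 0 0.62;0 0 0 14.5 29.7 0 0.62;0 0 0 14.5 29.7 0 0.62;0 0 0 14.5 29.7 0 0.62;0 0 0 14.5 29.7 0 0.62'|tail -1
python3 steer.py '0 0 0 14.5 29.7 0 0.62;0 0 0 14.5 29.7 10 0.62;0 0 0 14.5 29.7 20 0.62;0 0 0 14.5 29.7 20 0.62;0 0 0 14.5 29.7 20 0.62'|tail -1
python3 steer.py '0 0 0 0 0 20 0.62;0 0 0 0 0 8 0.62;0 0 0 0 0 0 0.62;0 0 0 0 0 0 0.62'|tail -1
python3 d.py 613.3 -304.4 24 -0.29
```

```text
grasp_force: 0.0
grasp_force: 0.0
grasp_force: 0.0
t 18.30 pos [ 613.7 -303.4   59.4] rot [-3.141e+00  1.000e-03 -2.910e-01] q [-0.46  0.65  1.62  0.    0.87  1.4 ] F [-0.5  0.6  0.1] op 0.62
rot [-0.     0.001 -0.001] then shift [-0.1  1.  35.4]  | shift before rot [-0.1  1.  35.4]
```

```bash

python3 steer.py '0 0 0 0 0.6 15 0.62;0 0 0 0 0 14 0.62;0 0 0 0 0 4 0.62;0 0 0 0 0 0 0.62;0 0 0 0 0 0 0.62'|sed -n 2,4p
python3 d.py 613.3 -304.4 24 -0.29
```

```text
eef_pos: [613.6, -304.5, 25.9]
tcp_rot: [-3.141, 0.001, -0.293]
contact_force: [0.5, -0.4, 0.5]
t 18.72 pos [ 613.6 -304.5   25.9] rot [-3.141e+00  1.000e-03 -2.930e-01] q [-0.46  0.7   1.63  0.    0.81  1.4 ] F [ 0.5 -0.4  0.5] op 0.62
rot [-0.     0.001 -0.003] then shift [-0.3  0.   1.9]  | shift before rot [-0.3  0.   1.9]
```

```bash

python3 steer.py '0 0 0 0 0 1.5 0.62;0 0 0 0 0 0 0.4;0 0 0 0 0 0 0.4;0 0 0 0 0 0 0.4;0 0 0 0 0 0 0.4' 60|sed -n 2,6p
python3 steer.py '0 0 0 0 0 0 0.4;0 0 0 0 0 -5 0.4;0 0 0 0 0 -20 0.4;0 0 0 0 0 -40 0.4;0 0 0 0 0 -40 0.4'|sed -n 2,6p
python3 steer.py '0 0 -0.115 0 0 -30 0.4;0 0 -0.115 0 0 0 0.4;0 0 -0.115 0 0 0 0.4;0 0 -0.115 0 0 0 0.4;0 0 -0.115 0 0 0 0.4'|sed -n 2,6p
python3 steer.py '0 0 0 0 0 0 0.4'|tail -1
python3 d.py 560.6 22.1 160 0.283
```

```text
eef_pos: [614.1, -305.1, 25.6]
tcp_rot: [3.142, -0.001, -0.293]
contact_force: [-0.9, 1.1, 6.0]
opening: 0.431
grasp_force: 60.2
eef_pos: [612.2, -304.2, 129.2]
tcp_rot: [-3.141, 0.004, -0.293]
contact_force: [0.9, -0.3, -1.1]
opening: 0.428
grasp_force: 60.7
eef_pos: [613.5, -304.9, 160.0]
tcp_rot: [3.142, 0.0, 0.287]
contact_force: [-0.6, 0.2, -1.9]
opening: 0.434
grasp_force: 60.7
grasp_force: 60.7
t 20.05 pos [ 613.4 -304.8  159.8] rot [-3.141  0.     0.287] q [-0.46  0.53  1.57 -0.    1.04  0.82] F [-0.4 -0.3 -1.3] op 0.43
rot [-0.     0.     0.004] then shift [ 4.050e+01 -3.287e+02 -2.000e-01]  | shift before rot [ 4.190e+01 -3.285e+02 -2.000e-01]
```

```bash

python3 steer.py '0 0 0 4 -32.9 0 0.4;0 0 0 4 -32.9 0 0.4;0 0 0 4 -32.9 0 0.4;0 0 0 4 -32.9 0 0.4;0 0 0 4 -32.9 0 0.4'|tail -1
python3 steer.py '0 0 0 4 -32.9 0 0.4;0 0 0 4 -32.9 0 0.4;0 0 0 4 -32.9 0 0.4;0 0 0 4 -32.9 0 0.4;0 0 0 4 -32.9 0 0.4'|tail -1
python3 steer.py '0 0 0 0 0 10 0.4;0 0 0 0 0 6 0.4;0 0 0 0 0 0 0.4;0 0 0 0 0 0 0.4'|tail -1
python3 d.py 560.6 22.1 138 0.283
python3 - <<'E'
from h import *
t=np.hstack([tile(viewer.grab_frame(n),*b,400,400) for n,b in(("top",(235,180,60,60)),("scene",(245,175,60,60)))])
cv2.imwrite("pics/a2.png",t[:,:,::-1])
E
```

```text
grasp_force: 60.8
grasp_force: 60.8
grasp_force: 60.9
t 21.22 pos [560.4  21.4 143.3] rot [-3.142e+00  1.000e-03  2.800e-01] q [ 0.04  0.39  1.87 -0.    0.89  1.33] F [ 0.4 -0.3 -1.8] op 0.43
rot [-0.     0.001 -0.003] then shift [ 0.4 -0.6  5.3]  | shift before rot [ 0.4 -0.6  5.3]
```

View pics/a2.png

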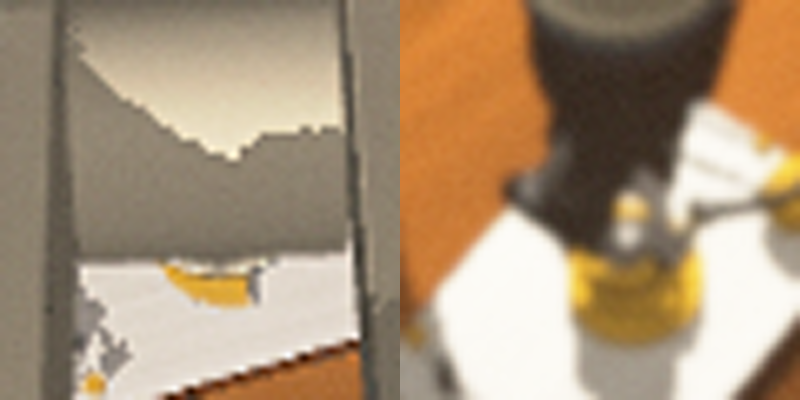

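The picture shows the collar held over the stacked cams, lever open to the right at about (740,205) and shaft tip below it. Now I'll lower it.

```bash

python3 steer.py '0 0 0 0.2 -0.5 4 0.4;0 0 0 0 0 4 0.4;0 0 0 0 0 0 0.4'|sed -n 2,4p
python3 steer.py '0 0 0 0 0 2 0.4;0 0 0 0 0 0 0.4'|sed -n 2,4p
python3 steer.py '0 0 0 0 0 2 0.4;0 0 0 0 0 0 0.4'|sed -n 2,4p
python3 steer.py '0 0 0 0 0 2 0.4;0 0 0 0 0 0 0.4'|sed -n 2,4p
```

```text
eef_pos: [560.3, 22.3, 134.9]
tcp_rot: [-3.141, 0.001, 0.281]
contact_force: [-0.2, -0.9, -2.5]
eef_pos: [560.5, 22.6, 133.4]
tcp_rot: [-3.141, 0.0, 0.281]
contact_force: [0.8, 0.3, -2.2]
eef_pos: [560.6, 22.8, 131.5]
tcp_rot: [-3.142, 0.0, 0.282]
contact_force: [-0.1, 0.3, -1.8]
eef_pos: [560.5, 22.7, 129.4]
tcp_rot: [3.142, 0.0, 0.282]
contact_force: [-0.6, -1.2, -2.1]
```

```bash

python3 steer.py '0 0 0 0 0.3 3 0.4;0 0 0 0 0 3 0.4;0 0 0 0 0 0 0.4'|sed -n 2,4p
python3 steer.py '0 0 0 0 0 3 0.4;0 0 0 0 0 1 0.4;0 0 0 0 0 0 0.4'|sed -n 2,4p
python3 steer.py '0 0 0 0 0 1 0.4;0 0 0 0 0 0 0.4'|sed -n 2,4p
python3 steer.py '0 0 0 0 0 0.8 0.4;0 0 0 0 0 0 0.4'|sed -n 2,4p
```

```text
eef_pos: [560.5, 22.5, 123.0]
tcp_rot: [-3.141, 0.001, 0.282]
contact_force: [0.4, 1.0, -2.2]
eef_pos: [560.5, 22.5, 119.3]
tcp_rot: [-3.141, 0.001, 0.282]
contact_force: [-1.7, -0.6, -3.0]
eef_pos: [560.6, 22.5, 118.5]
tcp_rot: [-3.142, 0.0, 0.282]
contact_force: [-2.8, -0.8, -2.3]
eef_pos: [560.6, 22.4, 117.8]
tcp_rot: [-3.142, 0.0, 0.282]
contact_force: [-1.8, -0.1, -2.0]
```

```bash

python3 steer.py '0 0 0 0 0 0.8 0.4;0 0 0 0 0 0 0.4'|sed -n 2,4p
python3 steer.py '0 0 0 0 0 0.8 0.4;0 0 0 0 0 0 0.4'|sed -n 2,4p
python3 steer.py '0 0 0 0 0 0.6 0.4;0 0 0 0 0 0 0.4'|sed -n 2,4p
```

```text
eef_pos: [560.6, 22.4, 117.6]
tcp_rot: [-3.142, 0.0, 0.282]
contact_force: [-5.1, -1.7, 5.1]
eef_pos: [560.6, 22.5, 117.5]
tcp_rot: [-3.142, 0.0, 0.282]
contact_force: [-8.8, -1.2, 12.2]
eef_pos: [560.6, 22.5, 117.4]
tcp_rot: [-3.142, 0.0, 0.282]
contact_force: [-10.9, -2.3, 19.6]
```

The collar is home at 117.6, as predicted, so I'll release it, rise and close the fingers. Then I'll go to the outer side of the lever, at box-frame offset (69, 39).

```bash

python3 steer.py '0 0 0 0 0 -1.8 0.62;0 0 0 0 0 0 0.62;0 0 0 0 0 0 0.62;0 0 0 0 0 -10 0.62;0 0 0 0 0 -30 0.62'|sed -n 2,6p
python3 steer.py '0 0 0 23.1 -12.9 0 0;0 0 0 23.1 -12.9 0 0;0 0 0 23.1 -12.9 0 0;0 0 0 0 0 0 0;0 0 0 0 0 0 0'|tail -2
python3 steer.py '0 0 0 0 0 0 0;0 0 0 0 0 0 0'|tail -2
python3 d.py 616.3 78.9 120 0.283
python3 - <<'E'
from h import *
ims={n:viewer.grab_frame(n) for n in P}
t=np.hstack([tile(ims[n],*b,400,400) for n,b in(("top",(235,180,60,60)),("scene",(245,175,60,60)))])
cv2.imwrite("pics/a3.png",t[:,:,::-1])
E
```

```text
eef_pos: [558.5, 22.4, 154.9]
tcp_rot: [-3.14, 0.006, 0.282]
contact_force: [0.0, -0.3, 0.5]
opening: 0.622
grasp_force: 0.0
opening: -0.001
grasp_force: 0.0
opening: 0.002
grasp_force: 0.0
t 24.40 pos [615.8  78.3 157.4] rot [-3.142e+00  1.000e-03  2.810e-01] q [ 0.12  0.45  1.72 -0.    0.97  1.41] F [0.5 0.4 0.2] op 0.00
rot [-0.     0.001 -0.002] then shift [ 0.7 -0.4 37.4]  | shift before rot [ 0.7 -0.4 37.4]
```

View pics/a3.png

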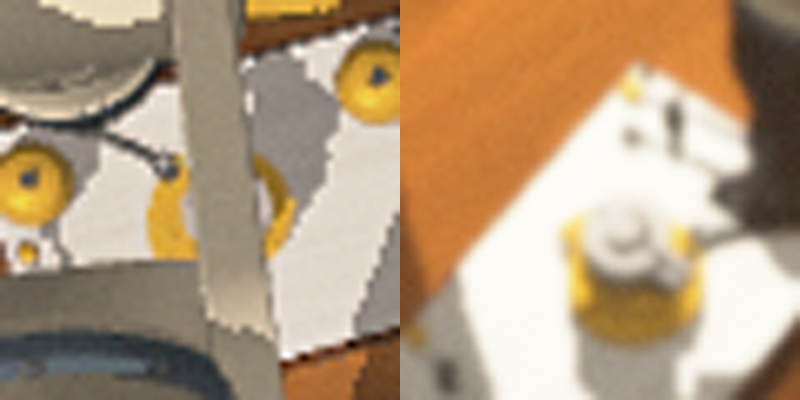

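The picture shows the collar seated with the shaft end just proud, and the lever open with its pivot at top tile (168,168), as predicted. I'll lower beside the bar and push it round.

```bash

python3 steer.py '0 0 0 0.5 0 18 0;0 0 0 0 0 14 0;0 0 0 0 0 5 0;0 0 0 0 0 0 0'|sed -n 2,4p
python3 steer.py '0 0 0 -2.8 -1.8 0 0;0 0 0 -2.7 -1.8 0 0;0 0 0 -3.1 -4.4 0 0;0 0 0 -3.1 -4.4 0 0'|sed -n 2,4p
python3 steer.py '0 0 0 -4 -3.4 0 0;0 0 0 -4 -3.3 0 0;0 0 0 -4.7 -2.3 0 0;0 0 0 -4.7 -2.2 0 0'|sed -n 2,4p
python3 steer.py '0 0 0 -5.1 -1 0 0;0 0 0 -5.1 -1 0 0;0 0 0 -5.2 0.3 0 0;0 0 0 -5.3 0.3 0 0'|sed -n 2,4p
python3 steer.py '0 0 0 -4 1.1 0 0;0 0 0 -4 1.2 0 0;0 0 0 0 0 0 0'|sed -n 2,4p
python3 d.py 560.5 22.4 120 0.283
```

```text
eef_pos: [615.8, 78.5, 119.3]
tcp_rot: [-3.141, 0.003, 0.281]
contact_force: [-1.1, 0.2, 0.2]
eef_pos: [602.3, 87.9, 121.2]
tcp_rot: [3.141, -0.001, 0.281]
contact_force: [0.7, 0.1, 0.3]
eef_pos: [582.2, 93.9, 120.7]
tcp_rot: [3.141, -0.001, 0.282]
contact_force: [1.7, -0.5, 0.1]
eef_pos: [562.1, 89.1, 120.6]
tcp_rot: [3.141, -0.001, 0.282]
contact_force: [3.0, 0.3, -0.5]
eef_pos: [554.1, 84.2, 120.4]
tcp_rot: [-3.141, 0.001, 0.281]
contact_force: [-0.2, 0.7, -0.0]
t 26.08 pos [554.1  84.2 120.4] rot [-3.141e+00  1.000e-03  2.810e-01] q [ 0.15  0.42  1.88 -0.    0.85  1.44] F [-0.2  0.7 -0. ] op -0.00
rot [-0.     0.001 -0.002] then shift [-11.1  61.1   0.4]  | shift before rot [-11.   61.2   0.4]
```

The force rose to 3 N and then dropped, so the lever probably snapped over. I'll retreat and look.

```bash

python3 steer.py '0 0 0 0 -3 0 0;0 0 0 0 0 -30 0;0 0 0 0 0 -30 0;0 0 0 0 -35 0 0;0 0 0 0 -35 0 0'|tail -1
python3 steer.py '0 0 0 0 -35 0 0;0 0 0 0 -35 0 0;0 0 0 0 -35 0 0;0 0 0 0 -35 0 0;0 0 0 0 -35 0 0'|tail -1
python3 steer.py '0 0 0 0 -30 0 0;0 0 0 0 -10 0 0;0 0 0 0 0 0 0;0 0 0 0 0 0 0'|sed -n 1,3p
python3 - <<'E'
from h import *
ims={n:viewer.grab_frame(n) for n in P}
a=np.hstack([tile(ims[n],*b,400,400) for n,b in(("top",(250,190,38,38)),("scene",(258,185,40,40)))])
b=np.hstack([cv2.resize(ims[n],(266,200)) for n in("top","scene")]+[np.zeros((200,268,3),np.uint8)])
cv2.imwrite("pics/a4.png",np.vstack([a,b])[:,:,::-1])
for nm,X in(("shut tip",(-22,31)),("open tip",(55,64)),("pivot",(27,22.5))):
    c,s=np.cos(.283),np.sin(.283);w=[560.5+c*X[0]-s*X[1],22.4+s*X[0]+c*X[1],99]
    print(nm,((proj("top",w)[0]-[250,190])*400/38).round(),((proj("scene",w)[0]-[258,185])*10).round()+[400,0])
E
```

```text
grasp_force: 0.0
grasp_force: 0.0
clock: 27.25
eef_pos: [474.8, 361.2, 180.1]
tcp_rot: [3.141, 0.001, 0.283]
shut tip [116. 330.] [604. 138.]
open tip [-75. 101.] [880. 194.]
pivot [ 95. 154.] [721. 243.]
```

View pics/a4.png

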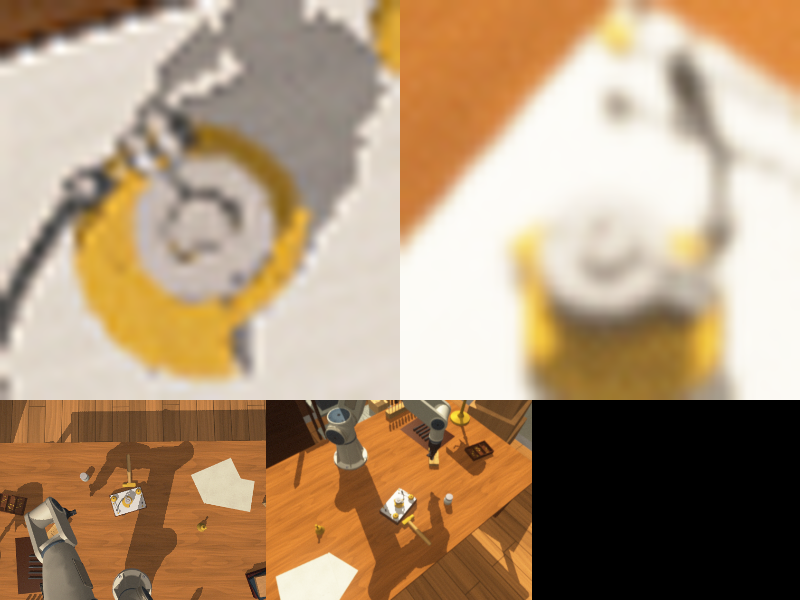

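a4 shows the lever not yet past centre: its bar runs from the pivot at top tile (88,184) down-left to about (5,320), and the scene tile agrees with its bar from (718,235) to (680,70). The collar also looks turned slightly, so I'll measure that before pushing further.

```bash
cat > lev.py <<'E'
from h import *
f=np.mean([viewer.grab_frame("top").astype(float) for _ in range(3)],0)
g=f.mean(2);sat=f.max(2)-f.min(2);C=np.array([560.5,22.4])
dark=((g<110)&(sat<45))
ys,xs=np.nonzero(dark);W=np.array([onplane("top",(x,y),103)[:2] for x,y in zip(xs,ys)])
c,s=np.cos(.283),np.sin(.283);L=(W-C)@np.array([[c,-s],[s,c]])
k=(L[:,0]>-75)&(L[:,0]<75)&(L[:,1]>20)&(L[:,1]<85)
m=np.zeros_like(dark,np.uint8);m[ys[k],xs[k]]=1
N,La,St,_=cv2.connectedComponentsWithStats(m)
for i in range(1,N):
    if St[i,4]<8: continue
    j=k&(La[ys,xs]==i);Q=L[j].astype(np.float32);v=cv2.fitLine(Q,2,0,.01,.01).ravel()
    t=(Q-v[2:])@v[:2];print("comp",len(Q),"ends (box frame)",(v[2:]+v[:2]*t.min()).round(1),(v[2:]+v[:2]*t.max()).round(1),"ang %.2f"%(np.arctan2(v[1],v[0])%np.pi))
gr=((sat<35)&(g>95)&(g<175)).astype(np.uint8)
print("predicted ring px",proj("top",[*C,106]))
u,v=proj("top",[*C,106])[0].astype(int)
np.set_printoptions(linewidth=230)
print("origin",u-14,v-12);print(g[v-12:v+14,u-20:u+13].astype(int));print(sat[v-12:v+14,u-20:u+13].astype(int))
E
python3 lev.py
```

```text
comp 12 ends (box frame) [62.6 73.5] [63.8 48.4] ang 1.62
comp 29 ends (box frame) [-13.9  68.4] [23.1 24.1] ang 2.27
predicted ring px [[268.91368555 211.00560804]]
origin 254 199
[[149 215 219 218 216 215 214 214 214 214 214 216 216 217 217 204 130 141 208 131 130 131 134 136 137 140 139 141 140 138 142 140 140]
 [137 147 218 216 215 214 215 216 216 216 216 215 215 217 212 129 142 116 125 129 138 137 140 142 141 141 141 141 141 141 139 140 138]
 [136 145 219 216 214 214 216 216 216 216 214 213 214 215 200 132 184 173  77  78 127 129 138 139 140 143 142 142 140 140 139 139 139]
 [135 148 220 215 216 214 213 213 214 212 211 210 214 204 152 110 156 182 103  79  89  93  94 106 120 139 140 140 139 140 137 137 137]
 [136 149 221 214 213 211 212 211 210 213 215 217 215 134 175 171 107 200 188  83  76  94  92  95  97 108 127 137 140 141 138 138 139]
 [135 147 216 213 211 213 213 215 216 219 219 216 205 113 132 184 110 135 171 122 113 112 113 113  98  94 100 118 139 139 139 140 139]
 [134 163 216 215 215 216 214 215 217 208 204 166 106 135 115 219 189 125 137 161 169 170 170 168 133 105  97
[... 5402 characters left out ...]
 28  14  19  19  21  20]
 [ 27   8  10  21  22  23  21  22  20  17  18  76 169 163 165 164 161 160 164 162 162 162 163 164 141  60  11  15  20  21  21  22  21]
 [ 28   5  12  24  22  21  19  20  20  19  18  22 137 169 162 165 159 156 157 158 159 160 164 154  31  12  19  20  21  20  21  20  20]
 [ 21   5  17  22  21  22  21  22  21  21  20  19  50 135 159 166 162 163 155 160 161 159 161 140  36  14  19  21  20  21  20  21  20]
 [ 14  11  26  19  22  20  20  22  22  23  20  18  19  45  98 148 167 162 160 163 162 157 165 160  35  14  20  19  20  20  20  20  20]
 [ 21  19  21  22  23  21  21  22  20  21  19  18  20  16  17  76 133 130 157 166 161 164 164 155  57  12  20  19  19  21  21  20  20]]
```

The collar has turned about 0.2 rad within its bore play, and the lever is at about 1.1 rad. I'll push it further with waypoints corrected for that.

```bash

python3 d.py 553.8 102.7 160 0.283
python3 steer.py '0 0 0 0 34 0 0;0 0 0 0 34 0 0;0 0 0 0 34 0 0;0 0 0 0 34 0 0;0 0 0 0 34 0 0'|tail -1
python3 steer.py '0 0 0 0 34 0 0;0 0 0 0 34 0 0;0 0 0 0 34 0 0;0 0 0 0 0 10 0;0 0 0 0 0 10 0'|tail -1
python3 steer.py '0 0 0 0 0 0 0;0 0 0 0 0 0 0'|tail -1
python3 d.py 553.8 102.7 120 0.283
```

```text
t 27.50 pos [475.6 360.2 180.5] rot [3.141 0.    0.28 ] q [ 0.65  0.39  1.76 -0.    0.99  1.94] F [ 0.3  0.4 -0.6] op 0.00
rot [ 0.     0.    -0.003] then shift [  3.2 269.1  20.5]  | shift before rot [  3.9 269.1  20.6]
grasp_force: 0.0
grasp_force: 0.0
grasp_force: 0.0
t 28.50 pos [549.9 100.4 159.7] rot [-3.141e+00  2.000e-03  2.820e-01] q [0.18 0.36 1.86 0.   0.92 1.47] F [-0.2  0.7  0.1] op 0.00
rot [-0.     0.002 -0.001] then shift [ 4.4 -1.1 39.7]  | shift before rot [ 4.5 -1.1 39.7]
```

```bash

python3 steer.py '0 0 0 4 -1 20 0;0 0 0 0 0 15 0;0 0 0 0 0 5 0;0 0 0 0 0 0 0;0 0 0 0 0 0 0'|sed -n 2,4p
python3 steer.py '0 0 0 -3.5 3 0 0;0 0 0 -3.5 3 0 0;0 0 0 -2.6 1.9 0 0;0 0 0 -2.6 1.9 0 0'|sed -n 2,4p
python3 steer.py '0 0 0 -2.6 1.8 0 0;0 0 0 -2.6 1.8 0 0'|sed -n 2,4p
python3 steer.py '0 0 0 -3.2 3.2 0 0;0 0 0 -3.2 3.2 0 0'|sed -n 2,4p
python3 steer.py '0 0 0 -1.5 1.9 0 0;0 0 0 -1.6 1.8 0 0;0 0 0 0 0 0 0'|sed -n 2,4p
python3 d.py 560.5 22.4 120 0.283
```

```text
eef_pos: [554.3, 102.9, 120.9]
tcp_rot: [-3.142, 0.0, 0.283]
contact_force: [-0.1, -1.0, 0.5]
eef_pos: [545.2, 89.0, 121.0]
tcp_rot: [3.141, -0.001, 0.282]
contact_force: [0.4, -0.1, -0.4]
eef_pos: [541.4, 84.2, 120.8]
tcp_rot: [3.142, -0.001, 0.282]
contact_force: [1.3, 0.2, 0.8]
eef_pos: [536.8, 76.3, 120.6]
tcp_rot: [-3.142, -0.0, 0.282]
contact_force: [0.2, -0.0, -0.3]
eef_pos: [534.8, 71.7, 120.5]
tcp_rot: [3.142, 0.0, 0.281]
contact_force: [-0.4, -0.9, 0.3]
t 29.83 pos [534.8  71.7 120.5] rot [3.142 0.    0.281] q [ 0.13  0.39  1.93 -0.    0.83  1.42] F [-0.4 -0.9  0.3] op -0.00
rot [ 0.     0.    -0.002] then shift [11.  54.5  0.5]  | shift before rot [11.  54.5  0.5]
```

```bash

python3 steer.py '0 0 0 0 -4 0 0;0 0 0 0 0 -30 0;0 0 0 0 -34 -20 0;0 0 0 0 -34 0 0;0 0 0 0 -34 0 0'|tail -1
python3 steer.py '0 0 0 0 -34 0 0;0 0 0 0 -34 0 0;0 0 0 0 -34 0 0;0 0 0 0 -34 0 0;0 0 0 0 0 0 0'|tail -1
python3 lev.py | head -32; python3 d.py 560.5 22.4 120 0.283
```

```text
grasp_force: 0.0
grasp_force: 0.0
comp 12 ends (box frame) [62.6 73.5] [63.8 48.4] ang 1.62
comp 25 ends (box frame) [-32.2  27.5] [27.2 28.3] ang 0.01
predicted ring px [[268.91368555 211.00560804]]
origin 254 199
[[149 216 220 217 216 215 215 214 213 214 215 216 216 216 216 216 216 208 207 133 135 135 134 135 140 142 139 139 139 139 139 141 140]
 [136 148 220 215 214 214 215 217 217 216 216 216 215 215 215 216 203 110 124 129 139 138 142 142 140 141 141 142 140 142 140 140 137]
 [136 147 221 215 215 215 215 215 216 214 214 212 212 213 209 198 179 172  77  78 127 127 138 140 140 143 141 140 140 140 139 140 138]
 [135 148 221 215 216 214 214 214 215 213 211 211 213 215 185 109 155 179 104  77  90  93  94 107 120 137 138 140 140 138 138 139 138]
 [137 148 220 216 212 212 211 213 212 214 217 219 220 209 173 170 106 200 188  84  76  93  95  95  97 107 127 137 139 138 139 140 140]
 [133 146 219 212 212 212 214 217 218 208 209 216 209 128 132 186 110 132 171 122 114 114 114 113  97  94 100 120 139 140 139 142 138]
 [134 162 216 214 215 214 216 217 208  83  76 140 146  81 113 218 188 128 1
[... 2404 characters left out ...]
 218 207 179  96 114 143 149 150 149 151 153 152 113 146 222 219 217 215 216 213 214]
 [208 206 214 213 212 211 212 212 214 215 218 217 215 219 217 159  92 106 151 147 148 147 150 155 165 133 221 216 215 214 214 215 214]]
[[ 18  24  21  20  20  19  21  21  21  20  21  21  21  21  20  22  21  25  28  17  15  16  16  16  18  16  16  17  17  17  18  16  18]
 [ 17  19  20  20  21  21  21  19  18  20  20  19  20  21  20  23  26  16  13  15  18  17  13  14  16  16  19  17  18  18  17  17  18]
t 30.82 pos [467.3 305.  170.3] rot [3.141 0.    0.283] q [ 0.58  0.35  1.85 -0.    0.94  1.86] F [-0.2 -0.6 -0.1] op 0.00
rot [0. 0. 0.] then shift [ 10.6 297.4  50.3]  | shift before rot [ 10.5 297.4  50.4]
```

The lever is shut: its bar runs from (27,28) to (-32,27) in the box frame. The collar still sits about 0.2 rad round at the limit of its bore play, so I'll nudge its lever head (at the pivot, clear of opening the lever) back towards alignment.

```bash

python3 steer.py '0 0 0 5.5 34 0 0;0 0 0 5.5 34 0 0;0 0 0 5.5 34 0 0;0 0 0 5.5 34 0 0;0 0 0 5.5 34 0 0'|tail -1
python3 steer.py '0 0 0 5.5 34 0 0;0 0 0 5.6 33 0 0;0 0 0 0 0 20 0;0 0 0 0 0 0 0;0 0 0 0 0 0 0'|tail -1
python3 d.py 560.5 22.4 120 0.283
```

```text
grasp_force: 0.0
grasp_force: 0.0
t 31.65 pos [569.6  86.4 149.7] rot [-3.141e+00  3.000e-03  2.790e-01] q [0.15 0.4  1.83 0.   0.92 1.44] F [-0.3  0.8  0.8] op -0.00
rot [-0.001  0.003 -0.004] then shift [-26.6  58.9  29.7]  | shift before rot [-26.3  59.   29.7]
```

```bash

python3 steer.py '0 0 0 1 0 20 0;0 0 0 0 0 9 0;0 0 0 0 3 0 0;0 0 0 0 3 0 0;0 0 0 0 0 0 0'|sed -n 2,4p
for i in 1; do python3 steer.py '0 0 0 0 1.5 0 0;0 0 0 0 1 0 0;0 0 0 0 0 0 0'|sed -n 2,4p; done
python3 steer.py '0 0 0 0 1 0 0;0 0 0 0 1 0 0;0 0 0 0 0 0 0'|sed -n 2,4p
python3 steer.py '0 0 0 0 1 0 0;0 0 0 0 0 0 0'|sed -n 2,4p
python3 d.py 560.5 22.4 120 0.283
```

```text
eef_pos: [573.7, 82.2, 122.3]
tcp_rot: [3.141, -0.001, 0.282]
contact_force: [1.1, 0.4, 0.3]
eef_pos: [574.4, 79.8, 122.1]
tcp_rot: [3.141, -0.001, 0.282]
contact_force: [0.3, 1.1, 0.9]
eef_pos: [574.7, 77.8, 121.6]
tcp_rot: [3.142, -0.0, 0.282]
contact_force: [-0.3, -0.9, -0.2]
eef_pos: [574.9, 76.8, 121.5]
tcp_rot: [3.142, -0.0, 0.282]
contact_force: [-0.2, -0.9, 0.4]
t 32.73 pos [574.9  76.8 121.5] rot [ 3.142 -0.     0.282] q [ 0.13  0.44  1.84 -0.    0.86  1.42] F [-0.2 -0.9  0.4] op 0.00
rot [ 0.    -0.    -0.001] then shift [-29.1  48.2   1.5]  | shift before rot [-29.   48.3   1.5]
```

```bash

python3 steer.py '0 0 0 0 1 1 0;0 0 0 0 1 0 0;0 0 0 0 0 0 0'|sed -n 2,4p
python3 steer.py '0 0 0 0 1 0 0;0 0 0 0 0 0 0'|sed -n 2,4p
python3 steer.py '0 0 0 0 1 0 0;0 0 0 0 0 0 0'|sed -n 2,4p
python3 steer.py '0 0 0 0 1 0 0;0 0 0 0 0 0 0'|sed -n 2,4p
python3 d.py 560.5 22.4 120 0.283
```

```text
eef_pos: [575.4, 74.9, 120.4]
tcp_rot: [3.142, 0.0, 0.282]
contact_force: [0.1, -0.3, -0.3]
eef_pos: [575.7, 73.9, 120.5]
tcp_rot: [3.142, 0.0, 0.282]
contact_force: [-0.2, 0.7, -0.3]
eef_pos: [576.0, 73.0, 120.5]
tcp_rot: [3.142, 0.0, 0.282]
contact_force: [0.3, -0.9, 0.2]
eef_pos: [576.3, 72.0, 120.6]
tcp_rot: [3.142, -0.0, 0.282]
contact_force: [1.0, 0.0, 0.1]
t 33.48 pos [576.3  72.  120.6] rot [ 3.142 -0.     0.282] q [ 0.12  0.44  1.84 -0.    0.86  1.41] F [1.  0.  0.1] op 0.00
rot [ 0.    -0.    -0.001] then shift [-29.1  43.2   0.6]  | shift before rot [-29.   43.3   0.6]
```

```bash

python3 steer.py '0 0 0 0 1 0 0;0 0 0 0 1 0 0;0 0 0 0 0 0 0'|sed -n 2,4p
python3 steer.py '0 0 0 0 1 0 0;0 0 0 0 0 0 0'|sed -n 2,4p
python3 steer.py '0 0 0 0 1 0 0;0 0 0 0 0 0 0'|sed -n 2,4p
python3 - <<'E'
from h import *
g=viewer.grab_frame("scene");u,v=258,190
np.set_printoptions(linewidth=230)
print(g.mean(2)[v:v+34,u:u+40].astype(int))
E
```

```text
eef_pos: [576.9, 70.1, 120.5]
tcp_rot: [3.142, -0.0, 0.282]
contact_force: [0.0, -0.3, -1.0]
eef_pos: [577.2, 69.1, 120.5]
tcp_rot: [3.142, -0.0, 0.282]
contact_force: [0.8, 0.6, -0.1]
eef_pos: [577.5, 68.2, 120.5]
tcp_rot: [3.142, -0.0, 0.282]
contact_force: [0.4, -0.5, -0.5]
[[133 131 133 ...  47  49  47]
 [131 133 131 ...  47  48  44]
 [133 129 129 ...  46  46  45]
 ...
 [249 249 249 ... 248 248 248]
 [248 249 249 ... 249 248 249]
 [247 248 249 ... 248 249 249]]
```

```bash

python3 steer.py '0 0 0 0 1 0 0;0 0 0 0 0 0 0'|sed -n 4p
python3 steer.py '0 0 0 0 1 0 0;0 0 0 0 0 0 0'|sed -n 4p
python3 steer.py '0 0 0 0 -6 0 0;0 0 0 0 0 -30 0;0 0 0 0 -34 -20 0;0 0 0 0 -34 0 0;0 0 0 0 -34 0 0'|tail -1
python3 steer.py '0 0 0 0 -34 0 0;0 0 0 0 -34 0 0;0 0 0 0 -34 0 0;0 0 0 0 -34 0 0;0 0 0 0 0 0 0'|tail -1
python3 lev.py | head -28
```

```text
contact_force: [-1.0, -0.7, 0.3]
contact_force: [0.9, 0.9, 1.3]
grasp_force: 0.0
grasp_force: 0.0
comp 12 ends (box frame) [62.6 73.5] [63.8 48.4] ang 1.62
comp 25 ends (box frame) [-32.2  27.5] [27.2 28.3] ang 0.01
predicted ring px [[268.91368555 211.00560804]]
origin 254 199
[[149 217 220 217 216 216 215 214 216 215 214 216 215 216 216 219 217 209 208 136 136 136 137 136 139 140 139 141 141 141 140 140 139]
 [134 148 219 214 215 216 215 216 215 218 217 216 216 215 217 216 205 118 125 129 140 140 142 139 143 141 141 143 141 142 141 139 139]
 [136 147 221 217 215 216 216 217 217 217 216 214 213 214 211 198 181 175  77  80 129 128 139 140 142 142 143 142 139 140 140 139 137]
 [137 148 221 217 217 215 215 215 214 212 213 213 214 216 187 121 156 187 106  80  91  93  96 108 120 140 140 140 142 139 140 139 138]
 [136 150 221 217 212 214 213 214 215 216 217 218 221 208 172 173 114 220 190  84  76  95  94  94  99 111 128 138 141 139 139 139 139]
 [135 146 219 214 213 213 213 217 219 208 209 216 208 130 134 187 109 133 173 131 113 113 116 113  99  95 100 119 141 141 141 143 140]
 [135 165 2
[... 1718 characters left out ...]
 151 174 207 216 215 214]
 [215 213 213 214 213 213 214 214 215 213 170 151 113  76  97 155 150 145  90 138 153 163 153 124 138 153 153 169 209 220 220 218 217]
 [212 212 214 213 212 213 211 213 213 213 189 156  94  91 109 148 152 146  93  90 101 152 152 138 143 156 176 197 221 218 216 216 215]
 [213 212 211 211 211 211 211 214 215 217 219 191 150 123  79  95 154 148 116 102 116 152 151 150 150 162 225 219 217 215 215 216 214]
 [212 211 212 212 213 214 217 216 216 214 217 214 162 151  89 109 147 149 151 146 152 152 150 147 120 149 222 217 216 217 215 217 216]
 [214 213 215 215 215 214 215 212 213 213 214 214 202 165 124  78  96 153 150 151 148 152 151 135 117 151 221 218 216 217 217 218 218]
```

The collar did not move, because the closed fingertips are thinner than I assumed and never touched it. I'll go back and carry on until there is contact.

```bash

python3 steer.py '0 0 0 0 34 0 0;0 0 0 0 34 0 0;0 0 0 0 34 0 0;0 0 0 0 34 0 0;0 0 0 0 34 0 0'|tail -1
python3 steer.py '0 0 0 0 34 0 0;0 0 0 0 34 0 0;0 0 0 0 0 20 0;0 0 0 0 0 0 0;0 0 0 0 0 30 0'|tail -1
python3 steer.py '0 0 0 0 2 1 0;0 0 0 0 2 0 0;0 0 0 0 2 0 0;0 0 0 0 0 0 0'|sed -n 2,4p
python3 steer.py '0 0 0 0 1 0 0;0 0 0 0 0 0 0'|sed -n 4p
python3 steer.py '0 0 0 0 1 0 0;0 0 0 0 0 0 0'|sed -n 4p
python3 d.py 560.5 22.4 120 0.283
```

```text
grasp_force: 0.0
grasp_force: 0.0
eef_pos: [578.3, 66.3, 120.7]
tcp_rot: [3.141, -0.001, 0.282]
contact_force: [-0.2, -0.4, -0.4]
contact_force: [-0.1, 3.2, 0.9]
contact_force: [0.6, 5.7, 2.7]
t 36.93 pos [579.2  65.2 120.3] rot [-3.141e+00 -2.000e-03  2.820e-01] q [0.11 0.45 1.83 0.   0.86 1.4 ] F [0.6 5.7 2.7] op -0.00
rot [-0.001 -0.002 -0.001] then shift [-29.9  35.8   0.3]  | shift before rot [-29.9  35.9   0.2]
```

```bash

for i in 1; do python3 steer.py '0 0 0 0 1 0 0;0 0 0 0 0 0 0'|sed -n 2,4p; done
python3 steer.py '0 0 0 0 1 0 0;0 0 0 0 0 0 0'|sed -n 2,4p
python3 steer.py '0 0 0 0 1 0 0;0 0 0 0 0 0 0'|sed -n 2,4p
```

```text
eef_pos: [579.8, 64.6, 120.3]
tcp_rot: [-3.14, -0.003, 0.281]
contact_force: [1.2, 8.3, 1.6]
eef_pos: [580.5, 64.2, 120.5]
tcp_rot: [-3.14, -0.004, 0.281]
contact_force: [2.1, 9.8, 0.7]
eef_pos: [581.2, 63.6, 120.6]
tcp_rot: [-3.14, -0.005, 0.281]
contact_force: [3.3, 12.6, 0.7]
```

```bash

python3 steer.py '0 0 0 -0.5 1 0 0;0 0 0 0 0 0 0'|sed -n 2,4p
python3 steer.py '0 0 0 -0.5 1 0 0;0 0 0 0 0 0 0'|sed -n 2,4p
python3 d.py 560.5 22.4 120 0.283
python3 steer.py '0 0 0 0 -8 0 0;0 0 0 0 0 -30 0;0 0 0 0 -34 -20 0;0 0 0 0 -34 0 0;0 0 0 0 -34 0 0'|tail -1
python3 steer.py '0 0 0 0 -34 0 0;0 0 0 0 -34 0 0;0 0 0 0 -34 0 0;0 0 0 0 -34 0 0;0 0 0 0 0 0 0'|tail -1
python3 lev.py | head -24
```

```text
eef_pos: [581.5, 63.2, 120.8]
tcp_rot: [-3.139, -0.006, 0.281]
contact_force: [5.3, 15.1, -0.4]
eef_pos: [581.7, 62.7, 120.9]
tcp_rot: [-3.138, -0.008, 0.28]
contact_force: [4.7, 17.4, 0.1]
t 37.77 pos [581.7  62.7 120.9] rot [-3.138 -0.008  0.28 ] q [0.1  0.45 1.83 0.01 0.86 1.39] F [ 4.7 17.4  0.1] op 0.00
rot [-0.003 -0.008 -0.003] then shift [-31.6  32.8   0.9]  | shift before rot [-31.5  32.8   0.5]
grasp_force: 0.0
grasp_force: 0.0
comp 12 ends (box frame) [62.6 73.5] [63.8 48.4] ang 1.62
comp 27 ends (box frame) [-27.6  30.9] [29.2 24.6] ang 3.03
predicted ring px [[268.91368555 211.00560804]]
origin 254 199
[[150 217 221 218 216 216 215 216 216 216 217 217 217 216 217 218 218 208 210 131 135 139 135 137 139 142 140 141 140 140 140 142 141]
 [137 148 220 216 215 215 216 216 216 216 217 217 216 215 215 208 199 119 164 122 106 136 144 143 142 142 141 141 141 141 142 139 141]
 [137 148 221 215 217 215 217 217 217 217 216 214 215 215 210 138 139 145 176  94  63  95 141 140 140 145 143 143 142 139 140 140 139]
 [136 149 222 216 216 214 215 215 216 215 206 211 216 218 209 174 177  8
[... 1522 characters left out ...]
 182 135 149 149 167 221]
 [214 213 213 211 210 210 212 212 212 168 150  88 102 152 152 142 190 190 184 124 156 189 187 178 187 188 184 163 149 150 163 226 218]
 [210 210 210 210 211 214 215 217 217 169 151  99  91 136 149 118 188 191 189 189 189 187 184 146 189 180 155 157 145 152 167 221 215]
 [211 214 214 215 214 217 217 217 216 185 148 107  83 124 153 108 141 184 189 190 188 190 189 180 178 160 130 143 136 173 221 216 214]
 [215 215 215 216 216 214 215 215 215 202 149 100  83 105 158 146  92 131 170 182 184 181 176 127 143 142 148 142 172 207 216 215 216]
 [214 213 213 214 213 213 213 214 213 211 170 154 100  90 150 152 104  96 103 134 155 157 156 130 149 153 153 168 212 219 219 218 218]
```

The nudge turned the collar back by about 0.12 rad and the lever is still shut. One more small nudge of about 2 mm should bring it to alignment.

```bash

python3 steer.py '0 0 0 0 34 0 0;0 0 0 0 34 0 0;0 0 0 0 34 0 0;0 0 0 0 34 0 0;0 0 0 0 34 0 0'|tail -1
python3 steer.py '0 0 0 0 34 0 0;0 0 0 0 34 0 0;0 0 0 0 20 0 0;0 0 0 0 -20 20 0;0 0 0 0 0 30 0'|tail -1
python3 steer.py '0 0 0 0 3 0 0;0 0 0 0 3 0 0;0 0 0 0 1.5 0 0;0 0 0 0 0 0 0'|sed -n 2,4p
python3 d.py 560.5 22.4 120 0.283
```

```text
grasp_force: 0.0
grasp_force: 0.0
eef_pos: [580.4, 60.7, 120.4]
tcp_rot: [-3.139, -0.004, 0.279]
contact_force: [4.6, 14.8, -3.0]
t 39.92 pos [580.4  60.7 120.4] rot [-3.139 -0.004  0.279] q [0.1  0.45 1.83 0.   0.86 1.39] F [ 4.6 14.8 -3. ] op 0.00
rot [-0.003 -0.004 -0.004] then shift [-29.8  31.3   0.4]  | shift before rot [-29.7  31.4   0.2]
```

```bash

python3 steer.py '0 0 0 0 1 0 0;0 0 0 0 0 0 0'|sed -n 2,4p
python3 steer.py '0 0 0 0 -8 0 0;0 0 0 0 0 -30 0;0 0 0 0 -34 -20 0;0 0 0 0 -34 0 0;0 0 0 0 -34 0 0'|tail -1
python3 steer.py '0 0 0 0 -34 0 0;0 0 0 0 -34 0 0;0 0 0 0 -34 0 0;0 0 0 0 -34 0 0;0 0 0 0 0 0 0'|tail -1
python3 lev.py | head -24; python3 - <<'E'
from h import *
# bystanders and stray changes: compare with the first frames
for n in P:
    a=np.load(n+".npy")[:,:,::-1];b=viewer.grab_frame(n).astype(float)
    w={"top":{"mallet":(255,110,288,184),"jar":(165,148,190,173),"bell":(412,242,440,280),"block":(93,235,148,300)},
       "scene":{"mallet":(285,240,350,306),"jar":(372,194,396,222),"bell":(100,258,126,284),"block":(340,94,368,142)}}[n]
    for k,(u,v,U,V) in w.items():
        x,y=[cv2.cvtColor(i[v:V,u:U].astype(np.float32),cv2.COLOR_RGB2GRAY) for i in(a,b)]
        print(n,k,"shift",np.round(cv2.phaseCorrelate(x,y,cv2.createHanningWindow(x.shape[::-1],cv2.CV_32F)),2).tolist() if 0 else [np.round(t,2) for t in cv2.phaseCorrelate(x,y)],"diff %.1f"%abs(x-y).mean())
E
```

```text
eef_pos: [580.9, 60.3, 120.6]
tcp_rot: [-3.138, -0.005, 0.279]
contact_force: [3.9, 16.9, -2.1]
grasp_force: 0.0
grasp_force: 0.0
comp 12 ends (box frame) [62.6 73.5] [63.8 48.4] ang 1.62
comp 22 ends (box frame) [-23.5  33.9] [25.4 23.1] ang 2.92
predicted ring px [[268.91368555 211.00560804]]
origin 254 199
[[150 217 221 219 217 216 216 215 217 216 216 218 217 215 217 218 216 206 200 142 132 132 137 139 139 140 143 141 142 139 140 140 140]
 [136 147 221 216 215 214 217 216 216 216 218 219 216 216 217 216 205 121 117 193 134 105 139 143 140 141 140 141 142 140 141 142 139]
 [137 148 221 216 216 215 216 217 218 218 218 209 205 215 217 207 196 191 137 195 153  56 103 139 141 144 140 141 139 141 140 140 140]
 [137 149 220 217 215 215 216 215 215 216 202 125 106 178 211 124 148 174  60 128 194  79  90 109 119 140 140 142 140 139 139 138 139]
 [137 149 222 217 213 214 213 213 214 204 120 102  90 124 153  32  85 186 110 105 181  87  88  93  98 110 127 138 143 141 139 139 140]
 [135 148 219 214 213 213 214 216 215 163 116 191 131 114 175  83 110 206 173 108 183 131 112 112  98  95  98 120 
[... 1746 characters left out ...]
 147 150 174 207 217 214 215]
 [215 214 213 214 214 213 213 214 214 213 167 111  79  99 158 151  99 107 133 156 157 156 155 154 149 151 152 168 210 219 220 218 217]
scene mallet shift [array([-0.17,  0.12]), np.float64(0.77)] diff 18.2
scene jar shift [array([-0.02, -0.12]), np.float64(0.93)] diff 2.4
scene bell shift [array([0.47, 0.51]), np.float64(1.01)] diff 2.5
scene block shift [array([0.89, 0.24]), np.float64(0.35)] diff 56.2
top mallet shift [array([-0.05,  0.71]), np.float64(0.75)] diff 17.5
top jar shift [array([0.59, 0.59]), np.float64(0.98)] diff 5.8
top bell shift [array([-0.03,  0.11]), np.float64(0.97)] diff 5.0
top block shift [array([0.11, 0.28]), np.float64(0.54)] diff 30.4
```

```bash
python3 -c "
from rig import r, viewer, ticket, readout
s=readout.sense();print(s['clock'],s['eef_pos'],s['contact_force']);print(ticket.sign_off())"
```

```text
41.1667 [510.95426696 293.59689885 169.57798236] [0.17964168 0.23227312 0.5255001 ]
the job is handed in; nothing more can be done
None
```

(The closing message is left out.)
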